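# Tip pearl onions into the empty dish of a revolving tray under a low shelf

## Task

Fill the empty dish of the revolving tray that stands under the low worktop shelf: first push the tray round, it clicks from dish to dish, until the empty dish has clicked in at the front, nearest the open side of the shelf. Then take the small steel pan by its handle and tip all five pearl onions from it into that dish, without knocking the pan or the arm against the shelf. Set the emptied pan back upright on the worktop, let go, and leave the other things where they are.

Things in the scene. Friction and masses are not known exactly. Their poses are not given: they have to be found in the camera images.
- tray (a joint): Turn of the revolving tray about its axle, rad, growing anticlockwise seen from above; 0 or any whole turn when the empty dish is at the front. Turns freely both ways, with a sprung catch that pulls it into a click at every whole multiple of 1.047 rad (60 degrees); about 3 N at a dish pushes it over to the next click. Starts one to three clicks from the front.
- tray_base: Fixed base of the revolving tray; origin on the axle at worktop height, -x points to the front (the shelf's open side). On it turns a wooden disc, 300 mm across, upper face 34 mm above the worktop, with a 37 mm steel knob on a hub at its middle, and six dishes every 60 degrees, centres 100 mm from the axle, rims 68 mm above the worktop. Five hold vegetables, up to 90 mm above the worktop.
- empty_dish (a point): Centre of the inner floor of the one empty dish, 33 mm above the worktop; turns with the tray. All dishes are round, white, fixed to the disc, 96 mm across the rim (89 mm inside), 60 mm across the foot, 40 mm high.
- tray_front (a point): Fixed point where the empty dish's floor centre must be: 100 mm in front of the axle, 33 mm above the worktop, about 60 mm behind the shelf's front edge. With the tray in a click, the gaps between dishes lie 30 degrees either side of it: closed fingers fit there, 135 mm from the axle and 50 mm above the worktop, and can push the next dish sideways.
- shelf_edge (a point): Middle of the lower front edge of the shelf board, 234 mm above the worktop; x points straight back under the shelf, y to the left along the edge.
- worktop_shelf: Fixed low shelf over the tray: a level wooden board 500 mm wide (y), 320 mm deep (x), 18 mm thick, underside 234 mm above the worktop, on four square legs 20 mm thick at its corners; origin at worktop height under its centre, -x faces the robot. Mug, glass, jars and mill stand on it, set back from the edge.
- pan: Loose small open steel pan, about 125 g, most of it in the bowl; origin at the centre of its underside, z up through its mouth, handle along -x. 90 mm across the foot, 140 mm across the rim, 40 mm high, wall 3 mm, floor 4 mm. Its wall slopes 60 degrees from level, so the onions roll out over the rim when it is tipped by 70 to 75 degrees.
- pan_grip (a point): Middle of the pan's black rubber-sleeved handle: eight-sided, 20 mm across its flats (one flat faces straight up), 84 mm long, level, along the pan's x axis; 140 mm from the pan's centre and 60 mm above its underside. The pan is heavy at the bowl end: a loose grip lets it droop or roll.
- pearl_onion_1: Pearl onion 1 of five, pale, nearly round, 27 mm diameter, 12 g; origin at its centre. Starts in the pan.
- pearl_onion_2: Pearl onion 2 of five, pale, nearly round, 27 mm diameter, 12 g; origin at its centre. Starts in the pan.
- pearl_onion_3: Pearl onion 3 of five, pale, nearly round, 27 mm diameter, 12 g; origin at its centre. Starts in the pan.
- pearl_onion_4: Pearl onion 4 of five, pale, nearly round, 27 mm diameter, 12 g; origin at its centre. Starts in the pan.
- pearl_onion_5: Pearl onion 5 of five, pale, nearly round, 27 mm diameter, 12 g; origin at its centre. Starts in the pan.
- onion_big: Bystander: loose brown onion, 78 mm across, 85 mm high, origin under its centre.
- garlic_loose: Bystander: loose garlic bulb on the worktop, 50 mm across and high, origin under its centre.
- spoon_a: Bystander: loose spoon on the worktop, 199 mm long, origin under its middle.

How it is judged:
By the outcome, as a careful person would: the job done as asked, in the order asked, and still so for the second after the job is handed in, with the robot touching nothing.
It also fails if it takes over 72 s, if anything falls off the work surface, if the arm or the gripper's body presses on something with over 40 N, if the wrist force passes 120 N, or if a joint passes its speed limit or range.

## Robot

A 6-joint arm with a two-finger parallel gripper is mounted at the origin on a cart in front of the work surface, level with it; the furniture and walls round the work are solid. World frame = base frame: x ahead of the robot, y to its left, z up, the work surface at z = 0. Lengths are in m, angles in degrees, forces in N, time in s.
With the tool pointing down it reaches from about 0.3 to 0.75 m from the base axis. Payload 8.5 kg.
Tool frame: the origin (TCP) lies at the very end of the fingers, on their centre line; the grasp point (between the pads) lies 19 mm behind it; z points along the fingers, y is the line along which they close (so a half turn about z gives the same grasp; the last joint's range is limited). The gripper opens to 85 mm and grips with 20 to 120 N. Pads are 22 mm wide; open, the fingers measure 114 mm over their backs; the gripper's body (76 mm by 85 mm) begins 54 mm behind the grasp point. The pads swing forward as they close: fully open they stand 13 mm farther back than shut.
Start: joints at [-85.101, 21.807, 74.336, -0, 83.858, -12.336], TCP at [0.163, -0.525, 0.231] pointing down, gripper open.
Joint ranges: [-178.18, 178.18], [-50.72, 133.34], [12.68, 142.11], [-81.47, 261.47], [9.98, 163.14], [-165.26, 165.26]. Speed limits (degrees/s): [136.94, 136.94, 180, 180, 180, 180].

## Interface

Orientations are given as a 3x3 rotation matrix whose columns are the frame's x, y, z axes.
In Python, from rig import observe, cams, ticket gives the robot as it stands.
- The arm moves only by the tool move_arm, never from a script. Its arguments are lists of equal length, an entry for each row: "jaw": the finger opening in cm, from 0 to 8.54; "dp": the shift along the tool's x, y, z in cm, a list of three; "turn": the turn, a rotation vector about the tool's x, y, z in rad, a list of three. In form: {"jaw": [jaw, ...], "dp": [[tx, ty, tz], ...], "turn": [[wx, wy, wz], ...]}. A call has 1 to 12 rows; each row shifts and turns the commanded pose from where the row before left it, along the tool's axes as they then stand; what a row does not reach is not made up. A row lasts 1/12 s, in which the tool goes at most 41.7 mm and 7.16 degrees, less where a joint would pass 70% of its speed; a pose out of reach is approached as far as the arm can. A call is refused whole if a number of a shift passes 4.17 or a number of a turn 0.125, either way. A call with a gripper value outside its range is refused whole. The fingers move at their own pace and stop on an object; "force" is the grip in N (left out, the last holds). Time passes only in rows, so rows that do not move let the fingers close. It gives the time, the measured TCP pose, the force, the opening and the grip force at its end, in the units of the state.
- observe(): the state, without advancing time (a new reading comes with each control period).
- cams.get_image(name): name is "scene" or "top"; returns (picture, depth): 400x640x3 uint8, red, green, blue; 400x640 float32, m along the optical axis (not along the pixel's ray), 0 where there is no reading.
- cams.calibration(name): a dict with "vertical_fov" (degrees; the focal length in pixels is half the picture's height over the tangent of half this angle, whatever the lens; pixels are square), "cx", "cy" (the principal point, pixels), "view" (4x4, takes a point from world to camera coordinates). Camera axes: x right, y up, looking along -z (the intrinsics and any distortion apply to the point x, -y, -z); pixel columns grow to the right and rows downward; lengths in m; the calibration is good to about 2 mm. A picture is of the moment at which its call begins. calibration takes no time and is no camera call.
- ticket.close_job(): hands the job in; it is judged then, once.
Trained networks look in the newest picture that a camera, given by its name, has taken for a name from the list of things; names that differ only in an ending like _2 or _b are one class to them, and where a whole thing is asked for, a point or a joint stands for the part that bears it (a point fixed in the world has none). Each returns a list of dicts, best first, with "p" (0 to 1); they miss things now and then, are a little off and sometimes report something else, mostly with a low value. They report only what shows in the picture. A call takes as long as a camera call.
- cams.spot_in(camera, query): "box" ([centre column, centre row, width, height] as shares, 0 to 1, of the picture: columns of its width, rows of its height, round what is visible of it).
- cams.outline_of(camera, query): "mask" (400x640 bool, what is visible of it) and "box" ([centre column, centre row, width, height] as shares, 0 to 1, of the picture: columns of its width, rows of its height, round what is visible of it).
- cams.mark_of(camera, query): "location" ([column, row] as shares, 0 to 1, of the picture: columns of its width, rows of its height: a listed point, or the origin of a listed thing).
The state is a dict: "time_s": time; "q": joint angles; "qvel": joint speeds; "joint_efforts": joint torques, N m; "position": TCP position; "tool_rot": TCP orientation; "ft_force": force on the tool from outside, world axes, zero at the start; "wrist_torque": the same for the moment, N m; "grip_width": finger opening in m; "gripper_force": force on a finger pad.
Only numpy, scipy, OpenCV 4.12 (cv2) and the standard library are available. Lean on these libraries where they do the work, as an engineer would, in place of code of your own. Each camera call takes 0.05 s, during which the arm holds its last target. There are 200 camera calls.

## Working session

There is one attempt and no reset: what is moved stays moved. The work goes in short steps, Python scripts to look and compute and a tool call to move; the robot and the scene stay as the last step left them, time stands still between calls to the robot, and variables do not carry over. Pictures are saved under pics/ and viewed, at most 10 in all, crops included, and the job is handed in when it is done.

Besides the shell and the picture viewer there is one more tool, called after ">>>" by a JSON object that holds its "method" and its "body", one argument or row to a line. move_arm: Moves the arm, as the interface text tells. Its arguments: {"type":"object","properties":{"jaw":{"type":"array","items":{"type":"number"}},"dp":{"type":"array","items":{"type":"array","items":{"type":"number"}}},"turn":{"type":"array","items":{"type":"array","items":{"type":"number"}}},"force":{"type":"number"}},"required":["jaw","dp","turn"]}

```bash
ls; mkdir -p pics; cat > h.py <<'E'
import numpy as np, cv2
from rig import observe, cams, ticket
def K(n):
    c=cams.calibration(n); f=200/np.tan(np.radians(c["vertical_fov"])/2); return c,f,np.array(c["view"])
def unproj(n,u,v,d):
    c,f,V=K(n); u,v,d=map(np.asarray,(u,v,d))
    p=np.stack([(u-c["cx"])/f*d,-(v-c["cy"])/f*d,-d,np.ones_like(d*1.0)],-1)
    return (p@np.linalg.inv(V).T)[...,:3]
def proj(n,P):
    c,f,V=K(n); p=V@np.append(P,1); return c["cx"]+f*p[0]/-p[2], c["cy"]-f*p[1]/-p[2]
def atz(n,u,v,z):
    a=unproj(n,u,v,1.0); o=np.linalg.inv(K(n)[2])[:3,3]; return o+(a-o)*(z-o[2])/(a[2]-o[2])
E
python3 - <<'E'
from h import *
for n in("scene","top"):
    im,d=cams.get_image(n); cv2.imwrite(f"pics/{n}0.png",im[...,::-1]); c=cams.calibration(n)
    print(n,{k:v for k,v in c.items() if k!="view"},np.linalg.inv(K(n)[2]).round(3).tolist())
    for q in("pan_grip","pan","empty_dish","tray_base","shelf_edge","tray_front","worktop_shelf","pearl_onion_1","onion_big","garlic_loose","spoon_a"):
        r=cams.mark_of(n,q)[:5 if 'pearl' in q else 2]
        for x in r:
            u,v=x["location"][0]*640,x["location"][1]*400
            dd=d[min(399,int(v)),min(639,int(u))]
            print(q,round(x["p"],2),round(u),round(v),unproj(n,u,v,dd).round(3))
s=observe();print(s["position"],s["tool_rot"],s["time_s"],s["grip_width"])
E
```

```text
pics
scene {'vertical_fov': 48.54538273474498, 'cx': 306.46798923124373, 'cy': 201.98803063863477} [[-0.489, 0.578, -0.653, -0.365], [-0.872, -0.312, 0.376, 0.428], [0.013, 0.754, 0.657, 1.071], [0.0, 0.0, 0.0, 1.0]]
pan_grip 0.7 387 233 [ 0.378 -0.297  0.069]
pan 0.64 403 222 [ 0.425 -0.409  0.024]
empty_dish 0.89 268 188 [ 0.807 -0.082  0.031]
tray_base 0.58 295 195 [ 0.717 -0.145  0.034]
shelf_edge 0.66 315 174 [ 0.758 -0.253  0.065]
shelf_edge 0.65 401 221 [ 0.429 -0.405  0.03 ]
tray_front 0.67 311 205 [ 0.614 -0.153  0.064]
pearl_onion_1 0.61 394 217 [ 0.456 -0.394  0.031]
pearl_onion_1 0.61 395 220 [ 0.445 -0.389  0.028]
pearl_onion_1 0.56 400 226 [ 0.43  -0.403  0.005]
pearl_onion_1 0.49 402 215 [ 0.456 -0.431  0.027]
pearl_onion_1 0.47 409 220 [ 0.424 -0.436  0.025]
onion_big 0.51 394 195 [ 0.546 -0.464  0.037]
spoon_a 0.56 206 325 [0.377 0.316 0.001]
top {'vertical_fov': 49.77889119766694, 'cx': 318.6837626737883, 'cy': 199.25776433136494} [[0.444, 0.793, -0.417, 0.014], [-0.896, 0.39, -0.213, -0.355], [-0.006, 0.468, 0.883, 1.291], [0.0, 0.0, 0.0, 1.0]]
pan_grip 0.58 356 292 [ 0.367 -0.291  0.067]
pan 0.85 405 291 [ 0.456 -0.42   0.004]
empty_dish 0.7 405 293 [ 0.45  -0.422  0.002]
tray_base 0.97 363 186 [ 0.598 -0.197  0.247]
shelf_edge 0.57 342 189 [ 0.68  -0.105  0.029]
tray_front 0.9 352 206 [ 0.617 -0.165  0.063]
tray_front 0.58 402 287 [ 0.459 -0.406  0.015]
pearl_onion_1 0.61 399 298 [ 0.419 -0.41   0.031]
pearl_onion_1 0.52 405 299 [ 0.425 -0.428  0.025]
pearl_onion_1 0.48 408 292 [ 0.452 -0.429  0.017]
pearl_onion_1 0.45 395 286 [ 0.447 -0.387  0.028]
onion_big 0.72 437 272 [ 0.536 -0.484  0.046]
spoon_a 0.68 185 215 [0.37  0.321 0.014]
[ 0.16296223 -0.52530114  0.23133337] [[ 9.55092971e-01  2.96306289e-01  3.46220844e-06]
 [ 2.96306289e-01 -9.55092971e-01 -1.10112227e-05]
 [ 4.40364136e-08  1.15426155e-05 -1.00000000e+00]] 1.2 0.08546209747687512
```

```bash
python3 - <<'E'
import cv2
for n in("scene","top"):
    im=cv2.imread(f"pics/{n}0.png"); cr=im[110:330,180:480]
    cv2.imwrite(f"pics/{n}0c.png",cv2.resize(cr,(800,587),interpolation=cv2.INTER_CUBIC))
E
```

```text
(no output)
```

View pics/scene0c.png

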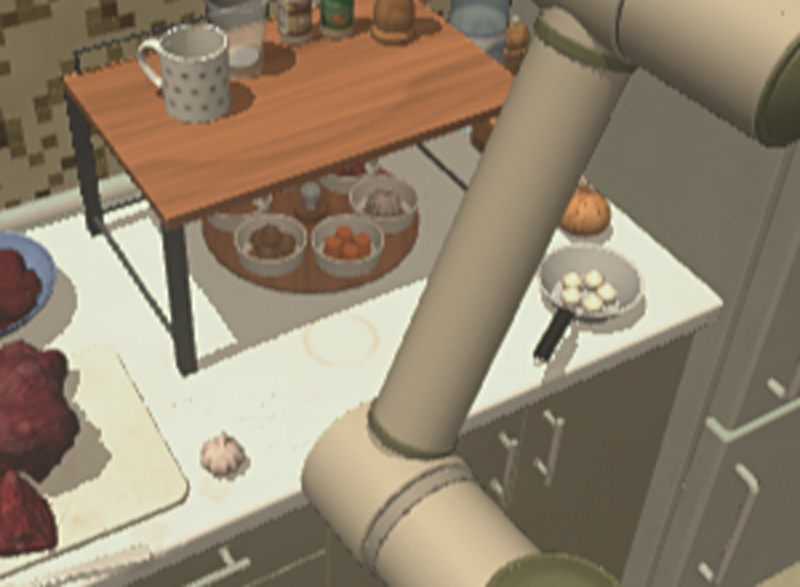

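View pics/top0c.png

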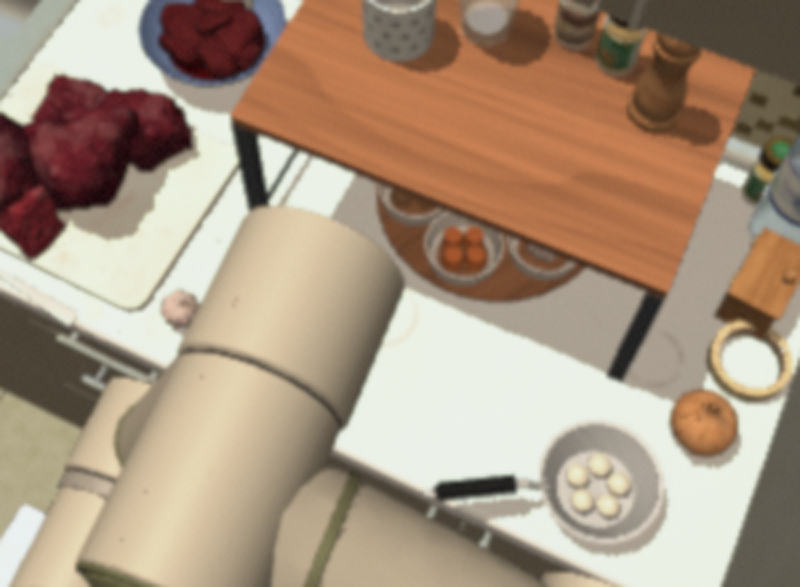

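```bash
python3 - <<'E'
from h import *
im=cv2.imread("pics/scene0.png"); cv2.imwrite("pics/z.png",cv2.resize(im[150:230,240:350],(800,582),interpolation=cv2.INTER_CUBIC))
allp=[]
for n in("scene","top"):
    im,d=cams.get_image(n); v,u=np.mgrid[:400,:640]; P=unproj(n,u,v,d)
    m=(d>0)&(abs(P[...,2]-.252)<.008)&(P[...,0]>.45)&(P[...,0]<1.2)&(P[...,1]>-.6)&(P[...,1]<.35)
    k,l,st,_=cv2.connectedComponentsWithStats(m.astype(np.uint8)); i=1+st[1:,4].argmax(); Q=P[l==i]
    print(n,len(Q),Q[:,2].mean(),cv2.minAreaRect(Q[:,:2].astype(np.float32)),cv2.boxPoints(cv2.minAreaRect(Q[:,:2].astype(np.float32))).round(3).tolist())
    # disc upper face z=.034
    m=(d>0)&(abs(P[...,2]-.034)<.005)&(P[...,0]>.5)&(P[...,0]<.9)&(abs(P[...,1]+.15)<.22)&(im[...,0]>im[...,2].astype(int)+30)
    Q=P[m]; print("disc",len(Q), cv2.minEnclosingCircle(Q[:,:2].astype(np.float32)) if len(Q) else 0)
    # pan rim / handle
    m=(d>0)&(abs(P[...,2]-.04)<.03)&(P[...,0]>.25)&(P[...,0]<.6)&(P[...,1]<-.2)&(P[...,1]>-.56)
    h=m&(im.max(-1)<70)&(P[...,2]>.045); k,l,st,_=cv2.connectedComponentsWithStats(h.astype(np.uint8))
    i=1+st[1:,4].argmax(); Q=P[l==i]; print("handle",len(Q),Q.mean(0),cv2.minAreaRect(Q[:,:2].astype(np.float32)), np.percentile(Q[:,2],[5,50,95]))
    r=cams.outline_of(n,"pan"); 
    if r:
        Q=P[r[0]["mask"]&m&(abs(P[...,2]-.038)<.006)]; print("rim",r[0]["p"],len(Q),cv2.minEnclosingCircle(Q[:,:2].astype(np.float32)))
        A=np.c_[2*Q[:,:2],np.ones(len(Q))]
    for q in("garlic_loose","onion_big","spoon_a"):
        r=cams.outline_of(n,q)
        for x in r[:2]:
            Q=P[x["mask"]&(d>0)]
            if len(Q):print(q,x["p"],np.median(Q,0).round(3), Q.min(0).round(3),Q.max(0).round(3))
E
```

```text
scene 6798 0.2543210209186637 ((0.7395569086074829, -0.14631280303001404), (0.3278730511665344, 0.5029577612876892), 0.8269087076187134) [[0.5720000267028809, 0.10300000011920929], [0.5789999961853027, -0.4000000059604645], [0.9070000052452087, -0.39500001072883606], [0.8999999761581421, 0.1080000028014183]]
disc 875 ((0.7615665793418884, -0.12398609519004822), 0.19280986487865448)
handle 19 [ 0.37117081 -0.30600795  0.06738579] ((0.3727782964706421, -0.30943551659584045), (0.004562624730169773, 0.0614282451570034), 28.225122451782227) [0.0649179  0.06733907 0.06974551]
rim 0.82 248 ((0.4522280693054199, -0.4179329574108124), 0.07207468152046204)
garlic_loose 0.48 [0.421 0.12  0.034] [ 0.406  0.095 -0.001] [0.471 0.141 0.052]
garlic_loose 0.3 [ 0.681 -0.147  0.051] [ 0.578 -0.306  0.005] [0.81  0.005 0.239]
onion_big 0.69 [ 0.725 -0.1    0.255] [ 0.572 -0.414  0.   ] [0.965 0.108 0.423]
onion_big 0.55 [ 0.547 -0.487  0.053] [ 0.527 -0.545  0.002] [ 0.577 -0.459  0.08 ]
spoon_a 0.82 [0.375 0.377 0.009] [ 0.357  0.231 -0.001] [0.403 0.427 0.023]
top 12271 0.25118894894138144 ((0.731403
[... 233 characters left out ...]
59999775886536, 0.1080000028014183]]
disc 883 ((0.6835131049156189, -0.16260938346385956), 0.13872356712818146)
handle 54 [ 0.37865573 -0.31068495  0.06750679] ((0.3792043626308441, -0.310956746339798), (0.013510487973690033, 0.04565936326980591), 31.061063766479492) [0.06461267 0.06788743 0.06973683]
rim 0.87 427 ((0.4465698003768921, -0.4146539270877838), 0.07042674720287323)
garlic_loose 0.47 [0.421 0.112 0.033] [ 0.403  0.094 -0.003] [0.445 0.149 0.05 ]
onion_big 0.57 [ 0.552 -0.494  0.056] [ 0.523 -0.533  0.024] [ 0.594 -0.459  0.088]
spoon_a 0.64 [0.369 0.37  0.006] [ 0.354  0.234 -0.01 ] [0.392 0.429 0.025]
spoon_a 0.46 [ 0.707 -0.16   0.252] [ 0.569 -0.407 -0.01 ] [0.885 0.16  0.603]
```

View pics/z.png

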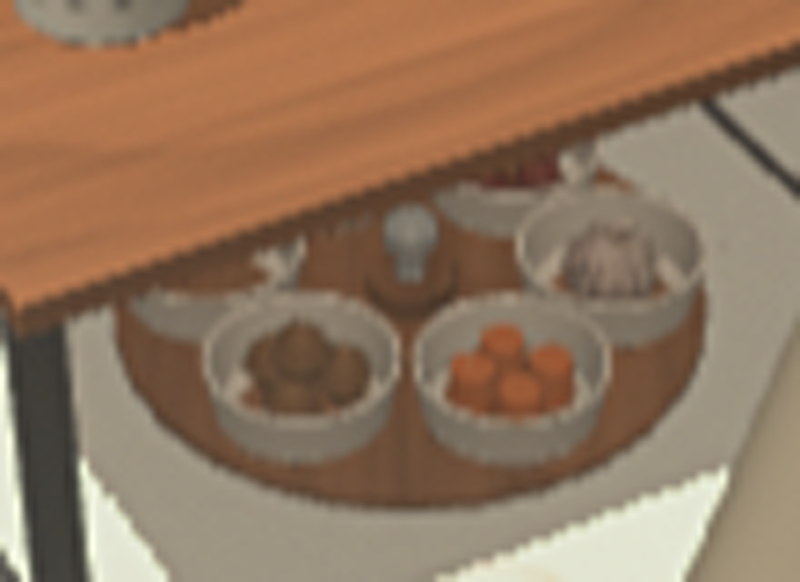

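Scene view: carrots are in the front dish (z‑crop 510,375), chestnuts front‑left (300,370) and garlic front‑right (610,260). The probable empty dish is back‑left (215,290), mostly hidden by the shelf. Turning anticlockwise brings that dish to the front.

```bash
cat >> h.py <<'E'
import json
from scipy.spatial.transform import Rotation as Ro, Slerp
AX=np.array([.734,-.146]); YAW=np.radians(.83)
def S(x,y,z): # tray frame (x back, y left) -> world
    c,s=np.cos(YAW),np.sin(YAW); return np.array([AX[0]+c*x-s*y,AX[1]+s*x+c*y,z])
def fwd(th): # tool pointing ahead, th deg below level, y to the right
    c,s=np.cos(np.radians(th)),np.sin(np.radians(th)); return np.array([[s,0,c],[0,-1,0],[c,0,-s]])
def plan(wps,start=None,cont=False):
    """wps: list of (p,R or None,rows or None,jaw)"""
    o=observe()
    p,R=(np.array(o["position"]),np.array(o["tool_rot"]))
    if cont: c=json.load(open("cmd.json")); p,R=np.array(c[0]),np.array(c[1])
    rows=[]
    for tp,tR,n,jaw in wps:
        tp=np.array(tp,float); tR=R if tR is None else tR
        w=Ro.from_matrix(R.T@tR); ang=w.magnitude()
        n=n or max(1,int(np.ceil(max(np.linalg.norm(tp-p)/.036,ang/.11))))
        sl=Slerp([0,1],Ro.from_matrix([R,tR])); p0=p.copy()
        for i in range(1,n+1):
            gp=p0+(tp-p0)*i/n; gR=sl(i/n).as_matrix()
            d=np.round(R.T@(gp-p)*100,2); t=np.round(Ro.from_matrix(R.T@gR).as_rotvec(),3)
            p=p+R@d/100; R=R@Ro.from_rotvec(t).as_matrix(); rows.append((jaw,(d+0).tolist(),(t+0).tolist()))
    for i in range(0,len(rows),12):
        b=rows[i:i+12]; print(json.dumps({"jaw":[x[0] for x in b],"dp":[x[1] for x in b],"turn":[x[2] for x in b]}))
    json.dump([p.tolist(),R.tolist()],open("cmd.json","w")); print(len(rows),"end",p.round(3))
def st():
    o=observe(); print("t",round(o["time_s"],2),"p",np.round(o["position"],4),"q",np.round(o["q"],1),"f",np.round(o["ft_force"],1),"w",round(o["grip_width"],4),"\n",np.round(o["tool_rot"],3).tolist())
E
python3 - <<'E'
from h import *
b=np.radians(30)
plan([([.40,-.08,.20],fwd(45),None,0),(S(-.2,.0675,.06),None,None,0),(S(-.135*np.cos(b),.0675,.05),None,4,0)])
E
```

```text
{"jaw": [0, 0, 0, 0, 0, 0, 0, 0, 0, 0, 0, 0], "dp": [[2.39, -2.37, 0.21], [2.33, -2.41, 0.31], [2.26, -2.46, 0.41], [2.2, -2.51, 0.51], [2.11, -2.55, 0.6], [2.04, -2.6, 0.69], [1.94, -2.64, 0.78], [1.86, -2.68, 0.85], [1.75, -2.72, 0.92], [1.66, -2.77, 0.99], [1.55, -2.8, 1.05], [1.43, -2.84, 1.1]], "turn": [[-0.008, 0.052, 0.019], [-0.008, 0.052, 0.019], [-0.008, 0.052, 0.019], [-0.008, 0.052, 0.019], [-0.007, 0.052, 0.019], [-0.008, 0.052, 0.019], [-0.008, 0.052, 0.019], [-0.008, 0.052, 0.019], [-0.008, 0.052, 0.019], [-0.008, 0.052, 0.019], [-0.008, 0.052, 0.019], [-0.008, 0.051, 0.019]]}
{"jaw": [0, 0, 0, 0, 0, 0, 0, 0, 0, 0, 0, 0], "dp": [[1.33, -2.87, 1.16], [1.21, -2.91, 1.2], [1.09, -2.94, 1.23], [-0.08, 0.02, 3.22], [-0.08, 0.03, 3.22], [-0.08, 0.02, 3.21], [-0.08, 0.03, 3.22], [-0.08, 0.02, 3.22], [-0.08, 0.03, 3.22], [1.29, -0.03, 1.64], [1.29, -0.03, 1.65], [1.3, -0.03, 1.64]], "turn": [[-0.007, 0.052, 0.019], [-0.008, 0.052, 0.019], [-0.008, 0.052, 0.019], [0.0, 0.0, 0.0], [0.0, 0.0, 0.0], [0.0, 0.0, 0.0], [0.0, 0.0, 0.0], [0.0, 0.0, 0.0], [0.0, 0.0, 0.0], [0.0, 0.0, 0.0], [0.0, 0.0, 0.0], [0.0, 0.0, 0.0]]}
{"jaw": [0], "dp": [[1.29, -0.03, 1.65]], "turn": [[0.0, 0.0, 0.0]]}
25 end [ 0.616 -0.08   0.05 ]
```

>>> {"method": "move_arm", "body": {
  "jaw": [0, 0, 0, 0, 0, 0, 0, 0, 0, 0, 0, 0],
  "dp": [
    [2.39, -2.37, 0.21],
    [2.33, -2.41, 0.31],
    [2.26, -2.46, 0.41],
    [2.2, -2.51, 0.51],
    [2.11, -2.55, 0.6],
    [2.04, -2.6, 0.69],
    [1.94, -2.64, 0.78],
    [1.86, -2.68, 0.85],
    [1.75, -2.72, 0.92],
    [1.66, -2.77, 0.99],
    [1.55, -2.8, 1.05],
    [1.43, -2.84, 1.1]
  ],
  "turn": [
    [-0.008, 0.052, 0.019],
    [-0.008, 0.052, 0.019],
    [-0.008, 0.052, 0.019],
    [-0.008, 0.052, 0.019],
    [-0.007, 0.052, 0.019],
    [-0.008, 0.052, 0.019],
    [-0.008, 0.052, 0.019],
    [-0.008, 0.052, 0.019],
    [-0.008, 0.052, 0.019],
    [-0.008, 0.052, 0.019],
    [-0.008, 0.052, 0.019],
    [-0.008, 0.051, 0.019]
  ]
}}

```text
time_s: 2.7
position: [0.3528, -0.1679, 0.2065]
tool_rot: [[0.805, 0.056, 0.59], [0.057, -0.998, 0.017], [0.59, 0.02, -0.807]]
ft_force: [0.8, 0.1, -0.0]
grip_width: -0.0
gripper_force: 0.0
```

>>> {"method": "move_arm", "body": {
  "jaw": [0, 0, 0, 0],
  "dp": [
    [1.33, -2.87, 1.16],
    [1.21, -2.91, 1.2],
    [1.09, -2.94, 1.23],
    [0, 0, 0]
  ],
  "turn": [
    [-0.007, 0.052, 0.019],
    [-0.008, 0.052, 0.019],
    [-0.008, 0.052, 0.019],
    [0, 0, 0]
  ]
}}

```text
time_s: 3.03
position: [0.3994, -0.0734, 0.1986]
tool_rot: [[0.707, 0.007, 0.707], [0.002, -1.0, 0.008], [0.707, -0.004, -0.707]]
ft_force: [-0.1, 0.5, -0.8]
grip_width: -0.0003
gripper_force: 0.0
```

```bash
python3 - <<'E'
from h import *
st()
b=lambda a:S(-.135*np.cos(np.radians(a)),.135*np.sin(np.radians(a)),.05)
plan([(S(-.2,.0675,.06),fwd(45),None,0),(b(30),None,4,0)]+[(b(a),None,1,0) for a in range(26,-29,-4)]+[(b(-29),None,1,0)]*2+[(S(-.2,-.065,.06),None,4,0)])
E
```

```text
t 3.03 p [ 0.3994 -0.0734  0.1986] q [-49.8  -3.3 128.2  59.5  39.3  -3. ] f [-0.1  0.5 -0.8] w -0.0003 
 [[0.707, 0.007, 0.707], [0.002, -1.0, 0.008], [0.707, -0.004, -0.707]]
{"jaw": [0, 0, 0, 0, 0, 0, 0, 0, 0, 0, 0, 0], "dp": [[-0.06, 0.16, 3.21], [-0.06, 0.16, 3.21], [-0.06, 0.14, 3.2], [-0.06, 0.15, 3.21], [-0.05, 0.14, 3.21], [-0.06, 0.14, 3.21], [1.29, -0.03, 1.64], [1.29, -0.03, 1.65], [1.29, -0.03, 1.64], [1.3, -0.03, 1.65], [-0.31, 0.84, -0.31], [-0.26, 0.86, -0.26]], "turn": [[-0.001, 0.0, 0.0], [-0.002, 0.0, 0.001], [-0.001, 0.0, 0.0], [-0.001, 0.0, 0.0], [-0.002, 0.0, 0.001], [-0.001, 0.0, 0.0], [0.0, 0.0, 0.0], [0.0, 0.0, 0.0], [0.0, 0.0, 0.0], [0.0, 0.0, 0.0], [0.0, 0.0, 0.0], [0.0, 0.0, 0.0]]}
{"jaw": [0, 0, 0, 0, 0, 0, 0, 0, 0, 0, 0, 0], "dp": [[-0.22, 0.89, -0.22], [-0.17, 0.91, -0.17], [-0.13, 0.93, -0.13], [-0.09, 0.93, -0.08], [-0.03, 0.94, -0.04], [0.01, 0.95, 0.01], [0.05, 0.94, 0.06], [0.1, 0.93, 0.1], [0.15, 0.92, 0.15], [0.2, 0.9, 0.19], [0.23, 0.88, 0.24], [0.28, 0.85, 0.28]], "turn": [[0.0, 0.0, 0.0], [0.0, 0.0, 0.0], [0.0, 0.0, 0.0], [0.0, 0.0, 0.0], [0.0, 0.0, 0.0], [0.0, 0.0, 0.0], [0.0, 0.0, 0.0], [0.0, 0.0, 0.0], [0.0, 0.0, 0.0], [0.0, 0.0, 0.0], [0.0, 0.0, 0.0], [0.0, 0.0, 0.0]]}
{"jaw": [0, 0, 0, 0, 0, 0], "dp": [[0.24, 0.62, 0.23], [0.0, 0.0, 0.0], [-1.27, 0.02, -1.62], [-1.27, 0.02, -1.63], [-1.28, 0.02, -1.62], [-1.27, 0.02, -1.62]], "turn": [[0.0, 0.0, 0.0], [0.0, 0.0, 0.0], [0.0, 0.0, 0.0], [0.0, 0.0, 0.0], [0.0, 0.0, 0.0], [0.0, 0.0, 0.0]]}
30 end [ 0.535 -0.214  0.06 ]
```

>>> {"method": "move_arm", "body": {
  "jaw": [0, 0, 0, 0, 0, 0, 0, 0, 0, 0, 0, 0],
  "dp": [
    [-0.06, 0.16, 3.21],
    [-0.06, 0.16, 3.21],
    [-0.06, 0.14, 3.2],
    [-0.06, 0.15, 3.21],
    [-0.05, 0.14, 3.21],
    [-0.06, 0.14, 3.21],
    [1.29, -0.03, 1.64],
    [1.29, -0.03, 1.65],
    [1.29, -0.03, 1.64],
    [1.3, -0.03, 1.65],
    [0, 0, 0],
    [0, 0, 0]
  ],
  "turn": [
    [-0.001, 0.0, 0.0],
    [-0.002, 0.0, 0.001],
    [-0.001, 0.0, 0.0],
    [-0.001, 0.0, 0.0],
    [-0.002, 0.0, 0.001],
    [-0.001, 0.0, 0.0],
    [0.0, 0.0, 0.0],
    [0.0, 0.0, 0.0],
    [0.0, 0.0, 0.0],
    [0.0, 0.0, 0.0],
    [0.0, 0.0, 0.0],
    [0.0, 0.0, 0.0]
  ]
}}

```text
time_s: 4.03
position: [0.6168, -0.0889, 0.0516]
tool_rot: [[0.707, -0.006, 0.707], [-0.001, -1.0, -0.007], [0.707, 0.005, -0.707]]
ft_force: [-0.2, -0.2, -0.9]
grip_width: -0.0001
gripper_force: 0.0
```

```bash
python3 - <<'E'
from h import *
st()
b=lambda a:S(-.135*np.cos(np.radians(a)),.135*np.sin(np.radians(a)),.05)
plan([(b(a),fwd(45),1,0) for a in range(26,-29,-4)]+[(b(-29),None,1,0)]*2+[(S(-.2,-.065,.06),None,4,0)])
E
```

```text
t 4.03 p [ 0.6168 -0.0889  0.0516] q [-26.7  33.9 109.3 105.1  18.8 -35.4] f [-0.2 -0.2 -0.9] w -0.0001 
 [[0.707, -0.006, 0.707], [-0.001, -1.0, -0.007], [0.707, 0.005, -0.707]]
{"jaw": [0, 0, 0, 0, 0, 0, 0, 0, 0, 0, 0, 0], "dp": [[-0.47, -0.03, -0.24], [-0.26, 0.87, -0.26], [-0.22, 0.89, -0.22], [-0.17, 0.91, -0.18], [-0.13, 0.92, -0.12], [-0.09, 0.94, -0.09], [-0.03, 0.94, -0.03], [0.01, 0.94, 0.01], [0.05, 0.94, 0.05], [0.11, 0.93, 0.11], [0.14, 0.92, 0.14], [0.2, 0.9, 0.2]], "turn": [[0.007, 0.0, -0.001], [0.0, 0.0, 0.0], [0.0, 0.0, 0.0], [0.0, 0.0, 0.0], [0.0, 0.0, 0.0], [0.0, 0.0, 0.0], [0.0, 0.0, 0.0], [0.0, 0.0, 0.0], [0.0, 0.0, 0.0], [0.0, 0.0, 0.0], [0.0, 0.0, 0.0], [0.0, 0.0, 0.0]]}
{"jaw": [0, 0, 0, 0, 0, 0, 0, 0], "dp": [[0.23, 0.88, 0.23], [0.28, 0.85, 0.28], [0.24, 0.63, 0.24], [0.0, 0.0, 0.0], [-1.27, 0.02, -1.62], [-1.27, 0.02, -1.63], [-1.27, 0.01, -1.62], [-1.27, 0.02, -1.63]], "turn": [[0.0, 0.0, 0.0], [0.0, 0.0, 0.0], [0.0, 0.0, 0.0], [0.0, 0.0, 0.0], [0.0, 0.0, 0.0], [0.0, 0.0, 0.0], [0.0, 0.0, 0.0], [0.0, 0.0, 0.0]]}
20 end [ 0.535 -0.214  0.06 ]
```

>>> {"method": "move_arm", "body": {
  "jaw": [0, 0, 0, 0, 0, 0, 0, 0, 0, 0, 0, 0],
  "dp": [
    [-0.47, -0.03, -0.24],
    [-0.26, 0.87, -0.26],
    [-0.22, 0.89, -0.22],
    [-0.17, 0.91, -0.18],
    [-0.13, 0.92, -0.12],
    [-0.09, 0.94, -0.09],
    [-0.03, 0.94, -0.03],
    [0.01, 0.94, 0.01],
    [0.05, 0.94, 0.05],
    [0.11, 0.93, 0.11],
    [0.14, 0.92, 0.14],
    [0.2, 0.9, 0.2]
  ],
  "turn": [
    [0.007, 0.0, -0.001],
    [0.0, 0.0, 0.0],
    [0.0, 0.0, 0.0],
    [0.0, 0.0, 0.0],
    [0.0, 0.0, 0.0],
    [0.0, 0.0, 0.0],
    [0.0, 0.0, 0.0],
    [0.0, 0.0, 0.0],
    [0.0, 0.0, 0.0],
    [0.0, 0.0, 0.0],
    [0.0, 0.0, 0.0],
    [0.0, 0.0, 0.0]
  ]
}}

```text
time_s: 5.03
position: [0.5962, -0.1888, 0.0431]
tool_rot: [[0.723, -0.007, 0.691], [-0.007, -1.0, -0.002], [0.691, -0.003, -0.723]]
ft_force: [-58.6, -9.0, -1.2]
grip_width: 0.0001
gripper_force: 26.6
```

>>> {"method": "move_arm", "body": {
  "jaw": [0, 0, 0, 0, 0],
  "dp": [
    [0.23, 0.88, 0.23],
    [0.28, 0.85, 0.28],
    [0.24, 0.63, 0.24],
    [0.0, 0.0, 0.0],
    [0, 0, 0]
  ],
  "turn": [
    [0.0, 0.0, 0.0],
    [0.0, 0.0, 0.0],
    [0.0, 0.0, 0.0],
    [0.0, 0.0, 0.0],
    [0, 0, 0]
  ]
}}

```text
time_s: 5.45
position: [0.6067, -0.2203, 0.0433]
tool_rot: [[0.722, -0.02, 0.692], [-0.011, -1.0, -0.018], [0.692, 0.005, -0.722]]
ft_force: [-58.7, -28.2, -9.6]
grip_width: -0.0003
gripper_force: 29.2
```

```bash
python3 - <<'E'
from h import *
st()
im,d=cams.get_image("scene"); print([(x["p"],np.round(np.array(x["location"])*[640,400])) for x in cams.mark_of("scene","empty_dish")])
im=im[...,::-1]
a=cv2.resize(im[150:230,240:350],(400,291),interpolation=cv2.INTER_CUBIC)
im,d=cams.get_image("top"); im=im[...,::-1]
print([(x["p"],np.round(np.array(x["location"])*[640,400])) for x in cams.mark_of("top","empty_dish")])
b=cv2.resize(im[150:259,290:440],(400,291),interpolation=cv2.INTER_CUBIC)
cv2.imwrite("pics/p1.png",np.hstack([a,b]))
b=lambda a:S(-.135*np.cos(np.radians(a)),.135*np.sin(np.radians(a)),.05)
plan([(S(-.2,-.065,.06),fwd(45),4,0),(S(-.2,.0675,.06),None,6,0),(S(-.2,.0675,.06),None,1,0),(b(30),None,4,0)]+[(b(a),None,1,0) for a in range(26,-29,-4)]+[(b(-29),None,1,0)]*2)
E
```

```text
t 5.45 p [ 0.6067 -0.2203  0.0433] q [-40.9  36.2 103.6  82.4  26.3 -22.7] f [-58.7 -28.2  -9.6] w -0.0003 
 [[0.722, -0.02, 0.692], [-0.011, -1.0, -0.018], [0.692, 0.005, -0.722]]
[(0.78, array([274., 196.]))]
[(0.91, array([340., 167.]))]
{"jaw": [0, 0, 0, 0, 0, 0, 0, 0, 0, 0, 0, 0], "dp": [[-1.01, -0.12, -1.54], [-0.99, -0.12, -1.55], [-0.99, -0.13, -1.55], [-0.98, -0.15, -1.56], [-0.02, -2.21, -0.02], [-0.03, -2.21, -0.02], [-0.02, -2.2, -0.02], [-0.02, -2.21, -0.03], [-0.02, -2.21, -0.02], [-0.03, -2.21, -0.02], [0.0, 0.0, 0.0], [1.29, -0.03, 1.65]], "turn": [[0.004, 0.005, -0.003], [0.005, 0.006, -0.002], [0.004, 0.005, -0.003], [0.005, 0.006, -0.003], [0.0, 0.0, 0.0], [0.0, 0.0, 0.0], [0.0, 0.0, 0.0], [0.0, 0.0, 0.0], [0.0, 0.0, 0.0], [0.0, 0.0, 0.0], [0.0, 0.0, 0.0], [0.0, 0.0, 0.0]]}
{"jaw": [0, 0, 0, 0, 0, 0, 0, 0, 0, 0, 0, 0], "dp": [[1.29, -0.03, 1.64], [1.3, -0.03, 1.65], [1.29, -0.02, 1.64], [-0.31, 0.83, -0.3], [-0.26, 0.87, -0.26], [-0.22, 0.89, -0.22], [-0.17, 0.91, -0.18], [-0.13, 0.92, -0.13], [-0.08, 0.94, -0.08], [-0.04, 0.94, -0.04], [0.01, 0.94, 0.01], [0.05, 0.94, 0.06]], "turn": [[0.0, 0.0, 0.0], [0.0, 0.0, 0.0], [0.0, 0.0, 0.0], [0.0, 0.0, 0.0], [0.0, 0.0, 0.0], [0.0, 0.0, 0.0], [0.0, 0.0, 0.0], [0.0, 0.0, 0.0], [0.0, 0.0, 0.0], [0.0, 0.0, 0.0], [0.0, 0.0, 0.0], [0.0, 0.0, 0.0]]}
{"jaw": [0, 0, 0, 0, 0, 0, 0], "dp": [[0.11, 0.93, 0.1], [0.14, 0.92, 0.15], [0.2, 0.9, 0.19], [0.23, 0.88, 0.24], [0.28, 0.86, 0.28], [0.24, 0.62, 0.23], [0.0, 0.0, 0.0]], "turn": [[0.0, 0.0, 0.0], [0.0, 0.0, 0.0], [0.0, 0.0, 0.0], [0.0, 0.0, 0.0], [0.0, 0.0, 0.0], [0.0, 0.0, 0.0], [0.0, 0.0, 0.0]]}
31 end [ 0.617 -0.213  0.05 ]
```

View pics/p1.png

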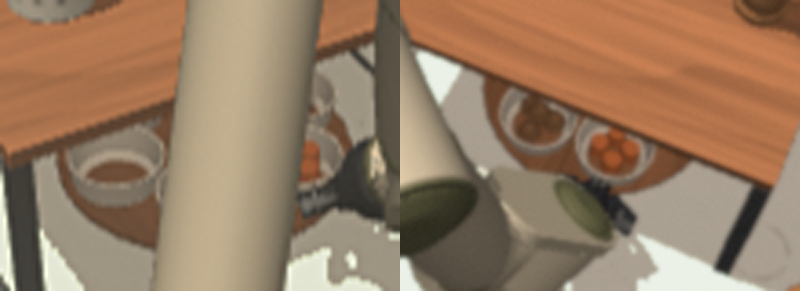

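The empty dish is at the left, with its floor visible (left crop 115,165). The fingers are sliding on the outer face of the carrot dish (right crop 615,185), so they need to go deeper and steeper. I'll retract and recheck.

>>> {"method": "move_arm", "body": {
  "jaw": [0, 0, 0, 0, 0, 0, 0, 0, 0, 0, 0, 0],
  "dp": [
    [-1.0, -0.1, -1.5],
    [-1.0, -0.1, -1.5],
    [-0.5, -0.1, -2.3],
    [-0.5, -0.1, -2.3],
    [0, -2.2, -0.8],
    [0, -2.2, 0],
    [0, -2.2, 0],
    [0, -2.2, 0],
    [0, -2.2, 0],
    [0, -2.2, 0],
    [0, 0, 0],
    [0, 0, 0]
  ],
  "turn": [
    [0, 0, 0],
    [0, 0, 0],
    [0, 0, 0],
    [0, 0, 0],
    [0, 0, 0],
    [0, 0, 0],
    [0, 0, 0],
    [0, 0, 0],
    [0, 0, 0],
    [0, 0, 0],
    [0, 0, 0],
    [0, 0, 0]
  ]
}}

```text
time_s: 6.65
position: [0.5357, -0.077, 0.0885]
tool_rot: [[0.707, -0.0, 0.707], [-0.0, -1.0, -0.0], [0.707, 0.0, -0.707]]
ft_force: [-0.1, 0.3, -0.1]
grip_width: -0.0001
gripper_force: 0.0
```

```bash
python3 - <<'E'
from h import *
st()
im,d=cams.get_image("scene"); r=cams.mark_of("scene","empty_dish")
for x in r: u,v=np.array(x["location"])*[640,400]; print(x["p"],u,v,atz("scene",u,v,.033))
a=cv2.resize(im[150:230,240:350,::-1],(400,291),interpolation=cv2.INTER_CUBIC)
im,d=cams.get_image("top")
r=cams.mark_of("top","empty_dish")
for x in r: u,v=np.array(x["location"])*[640,400]; print(x["p"],u,v,atz("top",u,v,.033))
b=cv2.resize(im[150:259,290:440,::-1],(400,291),interpolation=cv2.INTER_CUBIC)
cv2.imwrite("pics/p2.png",np.hstack([a,b]))
v,u=np.mgrid[:400,:640]; P=unproj("top",u,v,d)
m=(d>0)&(abs(P[...,2]-.066)<.006)&(P[...,0]>.58)&(P[...,0]<.7)&(abs(P[...,1]+.15)<.15)
print(m.sum(), P[m].min(0),P[m].max(0))
m=(d>0)&(abs(P[...,2]-.034)<.006)&(P[...,0]>.55)&(P[...,0]<.8)&(abs(P[...,1]+.15)<.17)&(im[...,0]>im[...,2].astype(int)+25)
Q=P[m];print(len(Q),Q.min(0),Q.max(0))
# outer arc fit: nearest-x per y bin
pts=[]
for y in np.arange(-.25,-.04,.01):
    q=Q[abs(Q[:,1]-y)<.005]
    if len(q)>1: pts.append((q[:,0].min(),y))
from scipy.optimize import least_squares
pts=np.array(pts);f=least_squares(lambda c:np.hypot(*(pts-c).T)-.15,[.73,-.146],loss="soft_l1",f_scale=.003);print(f.x,f.fun.round(3))
E
```

```text
t 6.65 p [ 0.5357 -0.077   0.0885] q [-31.2  24.9 120.2 104.1  22.2 -38.3] f [-0.1  0.3 -0.1] w -0.0001 
 [[0.707, -0.0, 0.707], [-0.0, -1.0, -0.0], [0.707, 0.0, -0.707]]
0.71 271.808 196.4 [ 0.75278509 -0.07095928  0.033     ]
0.58 340.48 169.08 [ 0.74573051 -0.06692643  0.033     ]
357 [ 0.59978423 -0.26143797  0.06000993] [ 0.66846249 -0.0669363   0.07168099]
950 [ 0.58444994 -0.30121671  0.02800774] [ 0.68851276 -0.02449556  0.03999468]
[ 0.73523965 -0.16124362] [-0.001  0.001 -0.    -0.001  0.    -0.001  0.     0.001  0.001  0.001
 -0.     0.     0.    -0.001 -0.001  0.001 -0.001  0.    -0.     0.001
  0.   ]
```

View pics/p2.png

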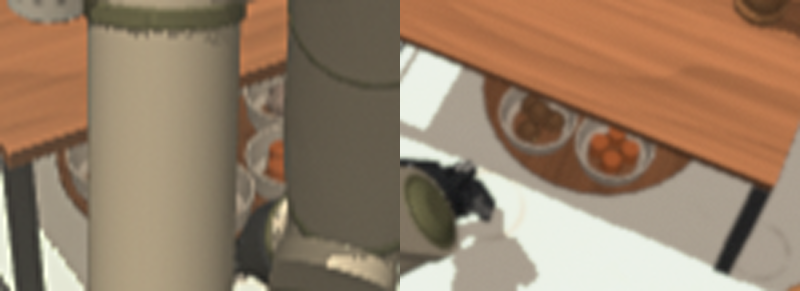

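```bash
sed -i 's/AX=np.array(.*)/AX=np.array([.735,-.161])/;s/AX=np.array(\[.735,-.161\]).*/AX=np.array([.735,-.161]); YAW=np.radians(.83)/' h.py; grep AX= h.py; python3 - <<'E'
from h import *
from scipy.optimize import least_squares
im,d=cams.get_image("top")
v,u=np.mgrid[:400,:640]; P=unproj("top",u,v,d)
m=(d>0)&(abs(P[...,2]-.067)<.005)&(P[...,0]>.57)&(P[...,0]<.75)&(abs(P[...,1]+.161)<.16)
Q=P[m][:,:2]
def res(a):
    C=AX+.1*np.stack([-np.cos(a[0]+np.arange(6)*np.pi/3),-np.sin(a[0]+np.arange(6)*np.pi/3)],1)
    return (abs(np.linalg.norm(Q[:,None]-C,axis=2)-.0465)).min(1)
b=np.radians(np.arange(-30,30,2)); c=[np.minimum(res([x]),.01).mean() for x in b]
for x,y in zip(b,c): print(round(np.degrees(x)),round(y*1000,2),end="; ")
E
```

```text
AX=np.array([.735,-.161]); YAW=np.radians(.83)
-30 6.92; -28 6.33; -26 6.77; -24 7.6; -22 8.27; -20 8.51; -18 8.44; -16 8.21; -14 7.98; -12 7.74; -10 7.65; -8 7.6; -6 7.62; -4 7.76; -2 7.91; 0 8.0; 2 7.88; 4 7.68; 6 7.48; 8 7.31; 10 7.3; 12 7.34; 14 7.55; 16 7.78; 18 8.03; 20 8.31; 22 8.54; 24 8.63; 26 8.39; 28 7.76;
```

```bash
python3 - <<'E'
from h import *
st()
b=lambda a:S(-.124*np.cos(np.radians(a)),.124*np.sin(np.radians(a)),.048)
plan([(S(-.2,.0,.075),fwd(48),4,0),(b(0),None,5,0),(b(0),None,1,0)]+[(b(a),None,1,0) for a in range(-4,-33,-4)]+[(b(-32),None,3,0)])
E
```

```text
t 6.9 p [ 0.536  -0.0783  0.0883] q [-31.3  25.  120.2 104.1  22.2 -38.4] f [ 0.  -0.   0.2] w 0.0003 
 [[0.707, -0.003, 0.707], [-0.002, -1.0, -0.002], [0.707, 0.0, -0.707]]
{"jaw": [0, 0, 0, 0, 0, 0, 0, 0, 0, 0, 0, 0], "dp": [[-0.25, 2.14, 0.22], [-0.24, 2.14, 0.23], [-0.25, 2.14, 0.23], [-0.24, 2.14, 0.23], [0.77, -0.02, 1.42], [0.76, -0.02, 1.42], [0.77, -0.02, 1.41], [0.77, -0.02, 1.42], [0.77, -0.02, 1.42], [0.0, 0.0, 0.0], [0.03, 0.86, 0.03], [0.07, 0.86, 0.07]], "turn": [[0.0, -0.013, 0.0], [0.001, -0.013, -0.001], [0.0, -0.013, 0.0], [0.001, -0.013, -0.001], [0.0, 0.0, 0.0], [0.0, 0.0, 0.0], [0.0, 0.0, 0.0], [0.0, 0.0, 0.0], [0.0, 0.0, 0.0], [0.0, 0.0, 0.0], [0.0, 0.0, 0.0], [0.0, 0.0, 0.0]]}
{"jaw": [0, 0, 0, 0, 0, 0, 0, 0, 0], "dp": [[0.12, 0.85, 0.11], [0.17, 0.84, 0.14], [0.21, 0.82, 0.19], [0.25, 0.79, 0.23], [0.29, 0.78, 0.26], [0.33, 0.74, 0.29], [0.0, 0.0, 0.0], [0.0, 0.0, 0.0], [0.0, 0.0, 0.0]], "turn": [[0.0, 0.0, 0.0], [0.0, 0.0, 0.0], [0.0, 0.0, 0.0], [0.0, 0.0, 0.0], [0.0, 0.0, 0.0], [0.0, 0.0, 0.0], [0.0, 0.0, 0.0], [0.0, 0.0, 0.0], [0.0, 0.0, 0.0]]}
21 end [ 0.631 -0.228  0.048]
```

>>> {"method": "move_arm", "body": {
  "jaw": [0, 0, 0, 0, 0, 0, 0, 0, 0, 0, 0, 0],
  "dp": [
    [-0.25, 2.14, 0.22],
    [-0.24, 2.14, 0.23],
    [-0.25, 2.14, 0.23],
    [-0.24, 2.14, 0.23],
    [0.77, -0.02, 1.42],
    [0.76, -0.02, 1.42],
    [0.77, -0.02, 1.41],
    [0.77, -0.02, 1.42],
    [0.77, -0.02, 1.42],
    [0.0, 0.0, 0.0],
    [0.03, 0.86, 0.03],
    [0.07, 0.86, 0.07]
  ],
  "turn": [
    [0.0, -0.013, 0.0],
    [0.001, -0.013, -0.001],
    [0.0, -0.013, 0.0],
    [0.001, -0.013, -0.001],
    [0.0, 0.0, 0.0],
    [0.0, 0.0, 0.0],
    [0.0, 0.0, 0.0],
    [0.0, 0.0, 0.0],
    [0.0, 0.0, 0.0],
    [0.0, 0.0, 0.0],
    [0.0, 0.0, 0.0],
    [0.0, 0.0, 0.0]
  ]
}}

```text
time_s: 7.9
position: [0.6118, -0.1793, 0.0478]
tool_rot: [[0.744, 0.002, 0.669], [0.001, -1.0, 0.002], [0.669, -0.0, -0.744]]
ft_force: [-0.6, -0.1, -0.3]
grip_width: -0.0001
gripper_force: 0.0
```

>>> {"method": "move_arm", "body": {
  "jaw": [0, 0, 0, 0, 0, 0, 0, 0, 0],
  "dp": [
    [0.12, 0.85, 0.11],
    [0.17, 0.84, 0.14],
    [0.21, 0.82, 0.19],
    [0.25, 0.79, 0.23],
    [0.29, 0.78, 0.26],
    [0.33, 0.74, 0.29],
    [0.0, 0.0, 0.0],
    [0.0, 0.0, 0.0],
    [0.0, 0.0, 0.0]
  ],
  "turn": [
    [0.0, 0.0, 0.0],
    [0.0, 0.0, 0.0],
    [0.0, 0.0, 0.0],
    [0.0, 0.0, 0.0],
    [0.0, 0.0, 0.0],
    [0.0, 0.0, 0.0],
    [0.0, 0.0, 0.0],
    [0.0, 0.0, 0.0],
    [0.0, 0.0, 0.0]
  ]
}}

```text
time_s: 8.65
position: [0.6304, -0.2271, 0.048]
tool_rot: [[0.743, 0.001, 0.669], [0.001, -1.0, 0.001], [0.669, -0.0, -0.743]]
ft_force: [0.6, -0.4, -0.2]
grip_width: -0.0002
gripper_force: 0.0
```

```bash
python3 - <<'E'
from h import *
st()
im,d=cams.get_image("top")
for n in ("scene","top"):
  if n=="scene": cams.get_image(n)
  for x in cams.mark_of(n,"empty_dish"): u,v=np.array(x["location"])*[640,400]; print(n,x["p"],u,v,atz(n,u,v,.033))
v,u=np.mgrid[:400,:640]; P=unproj("top",u,v,d)
i=im.astype(int)
m=(i[...,0]-i[...,2]>110)&(P[...,0]>.57)&(P[...,0]<.75)&(P[...,2]<.12)&(P[...,2]>.05)
print("carrot",m.sum(),P[m].mean(0))
b=lambda a:S(-.124*np.cos(np.radians(a)),.124*np.sin(np.radians(a)),.048)
plan([(S(-.2,-.066,.06),fwd(48),4,0),(S(-.2,.062,.06),None,6,0),(S(-.2,.062,.06),None,2,0)])
plan([(b(30),None,4,0),(b(30),None,1,0)]+[(b(a),None,1,0) for a in range(26,-33,-4)]+[(b(-32),None,2,0)],cont=True)
E
```

```text
t 8.65 p [ 0.6304 -0.2271  0.048 ] q [-39.7  36.8  98.1  69.1  27.3  -8.5] f [ 0.6 -0.4 -0.2] w -0.0002 
 [[0.743, 0.001, 0.669], [0.001, -1.0, 0.001], [0.669, -0.0, -0.743]]
scene 0.8 278.08 204.99999999999997 [ 0.70009205 -0.06993016  0.033     ]
scene 0.61 201.72799999999998 325.12 [0.36066283 0.32845165 0.033     ]
top 0.76 334.784 184.32 [ 0.68267931 -0.07520105  0.033     ]
carrot 279 [0.71090855 0.61946745 0.08315679]
{"jaw": [0, 0, 0, 0, 0, 0, 0, 0, 0, 0, 0, 0], "dp": [[-1.56, 0.08, -1.81], [-1.56, 0.08, -1.81], [-1.56, 0.08, -1.81], [-1.56, 0.08, -1.8], [-0.02, -2.13, -0.02], [-0.02, -2.14, -0.02], [-0.03, -2.13, -0.03], [-0.02, -2.13, -0.02], [-0.02, -2.14, -0.02], [-0.02, -2.13, -0.02], [0.0, 0.0, 0.0], [0.0, 0.0, 0.0]], "turn": [[0.0, 0.0, 0.0], [-0.001, 0.0, 0.001], [0.0, 0.0, 0.0], [-0.001, 0.0, 0.0], [0.0, 0.0, 0.0], [0.0, 0.0, 0.0], [0.0, 0.0, 0.0], [0.0, 0.0, 0.0], [0.0, 0.0, 0.0], [0.0, 0.0, 0.0], [0.0, 0.0, 0.0], [0.0, 0.0, 0.0]]}
12 end [ 0.534 -0.102  0.06 ]
{"jaw": [0, 0, 0, 0, 0, 0, 0, 0, 0, 0, 0, 0], "dp": [[1.52, -0.03, 1.77], [1.52, -0.04, 1.77], [1.52, -0.0
[... 171 characters left out ...]
-0.07], [-0.03, 0.86, -0.03]], "turn": [[0.0, 0.0, 0.0], [0.0, 0.0, 0.0], [0.0, 0.0, 0.0], [0.0, 0.0, 0.0], [0.0, 0.0, 0.0], [0.0, 0.0, 0.0], [0.0, 0.0, 0.0], [0.0, 0.0, 0.0], [0.0, 0.0, 0.0], [0.0, 0.0, 0.0], [0.0, 0.0, 0.0], [0.0, 0.0, 0.0]]}
{"jaw": [0, 0, 0, 0, 0, 0, 0, 0, 0, 0], "dp": [[0.01, 0.87, 0.0], [0.05, 0.86, 0.05], [0.1, 0.86, 0.09], [0.14, 0.84, 0.13], [0.19, 0.83, 0.17], [0.23, 0.81, 0.21], [0.27, 0.78, 0.24], [0.31, 0.76, 0.28], [0.08, 0.18, 0.08], [0.08, 0.19, 0.07]], "turn": [[0.0, 0.0, 0.0], [0.0, 0.0, 0.0], [0.0, 0.0, 0.0], [0.0, 0.0, 0.0], [0.0, 0.0, 0.0], [0.0, 0.0, 0.0], [0.0, 0.0, 0.0], [0.0, 0.0, 0.0], [0.0, 0.0, 0.0], [0.0, 0.0, 0.0]]}
22 end [ 0.631 -0.228  0.048]
```

>>> {"method": "move_arm", "body": {
  "jaw": [0, 0, 0, 0, 0, 0, 0, 0, 0, 0, 0, 0],
  "dp": [
    [-1.56, 0.08, -1.81],
    [-1.56, 0.08, -1.81],
    [-1.56, 0.08, -1.81],
    [-1.56, 0.08, -1.8],
    [-0.02, -2.13, -0.02],
    [-0.02, -2.14, -0.02],
    [-0.03, -2.13, -0.03],
    [-0.02, -2.13, -0.02],
    [-0.02, -2.14, -0.02],
    [-0.02, -2.13, -0.02],
    [0.0, 0.0, 0.0],
    [0.0, 0.0, 0.0]
  ],
  "turn": [
    [0.0, 0.0, 0.0],
    [-0.001, 0.0, 0.001],
    [0.0, 0.0, 0.0],
    [-0.001, 0.0, 0.0],
    [0.0, 0.0, 0.0],
    [0.0, 0.0, 0.0],
    [0.0, 0.0, 0.0],
    [0.0, 0.0, 0.0],
    [0.0, 0.0, 0.0],
    [0.0, 0.0, 0.0],
    [0.0, 0.0, 0.0],
    [0.0, 0.0, 0.0]
  ]
}}

```text
time_s: 9.85
position: [0.5343, -0.1011, 0.0601]
tool_rot: [[0.743, 0.002, 0.669], [0.002, -1.0, 0.001], [0.669, 0.001, -0.743]]
ft_force: [0.2, -0.3, 0.9]
grip_width: 0.0001
gripper_force: 0.0
```

>>> {"method": "move_arm", "body": {
  "jaw": [0, 0, 0, 0, 0, 0, 0, 0, 0, 0, 0, 0],
  "dp": [
    [1.52, -0.03, 1.77],
    [1.52, -0.04, 1.77],
    [1.52, -0.03, 1.77],
    [1.51, -0.04, 1.77],
    [0.0, 0.0, 0.0],
    [-0.29, 0.77, -0.26],
    [-0.25, 0.8, -0.23],
    [-0.21, 0.82, -0.19],
    [-0.17, 0.83, -0.15],
    [-0.13, 0.85, -0.11],
    [-0.08, 0.86, -0.07],
    [-0.03, 0.86, -0.03]
  ],
  "turn": [
    [0.0, 0.0, 0.0],
    [0.0, 0.0, 0.0],
    [0.0, 0.0, 0.0],
    [0.0, 0.0, 0.0],
    [0.0, 0.0, 0.0],
    [0.0, 0.0, 0.0],
    [0.0, 0.0, 0.0],
    [0.0, 0.0, 0.0],
    [0.0, 0.0, 0.0],
    [0.0, 0.0, 0.0],
    [0.0, 0.0, 0.0],
    [0.0, 0.0, 0.0]
  ]
}}

```text
time_s: 10.85
position: [0.6089, -0.1588, 0.0466]
tool_rot: [[0.746, -0.0, 0.667], [-0.001, -1.0, 0.001], [0.667, -0.001, -0.746]]
ft_force: [-3.4, 4.2, -5.7]
grip_width: -0.0
gripper_force: 3.1
```

>>> {"method": "move_arm", "body": {
  "jaw": [0, 0, 0, 0, 0, 0, 0, 0, 0, 0, 0, 0],
  "dp": [
    [0.01, 0.87, 0.0],
    [0.05, 0.86, 0.05],
    [0.1, 0.86, 0.09],
    [0.14, 0.84, 0.13],
    [0.19, 0.83, 0.17],
    [0.23, 0.81, 0.21],
    [0.27, 0.78, 0.24],
    [0.31, 0.76, 0.28],
    [0.08, 0.18, 0.08],
    [0.08, 0.19, 0.07],
    [0, 0, 0],
    [0, 0, 0]
  ],
  "turn": [
    [0.0, 0.0, 0.0],
    [0.0, 0.0, 0.0],
    [0.0, 0.0, 0.0],
    [0.0, 0.0, 0.0],
    [0.0, 0.0, 0.0],
    [0.0, 0.0, 0.0],
    [0.0, 0.0, 0.0],
    [0.0, 0.0, 0.0],
    [0.0, 0.0, 0.0],
    [0.0, 0.0, 0.0],
    [0, 0, 0],
    [0, 0, 0]
  ]
}}

```text
time_s: 11.85
position: [0.6311, -0.2286, 0.0484]
tool_rot: [[0.743, -0.0, 0.67], [0.0, -1.0, -0.001], [0.67, 0.001, -0.743]]
ft_force: [-0.1, 0.2, -0.4]
grip_width: 0.0002
gripper_force: 0.0
```

```bash
python3 - <<'E'
from h import *
st()
for n in ("scene","top"):
  cams.get_image(n)
  for x in cams.mark_of(n,"empty_dish"): u,v=np.array(x["location"])*[640,400]; print(n,x["p"],u,v,atz(n,u,v,.033))
E
```

```text
t 11.85 p [ 0.6311 -0.2286  0.0484] q [-39.7  36.9  97.9  69.   27.2  -8.4] f [-0.1  0.2 -0.4] w 0.0002 
 [[0.743, -0.0, 0.67], [0.0, -1.0, -0.001], [0.67, 0.001, -0.743]]
scene 0.87 308.288 204.6 [ 0.65124403 -0.16477129  0.033     ]
scene 0.73 402.624 216.52 [ 0.44250811 -0.42031273  0.033     ]
top 0.72 353.6 203.2 [ 0.6452863  -0.16128594  0.033     ]
```

>>> {"method": "move_arm", "body": {
  "jaw": [0, 0, 0, 0, 0, 0, 0, 0, 0, 0],
  "dp": [
    [-1.56, 0.08, -1.81],
    [-1.56, 0.08, -1.81],
    [-1.56, 0.08, -1.81],
    [-1.56, 0.08, -1.8],
    [0, -1, -3.5],
    [0, -1, -3.5],
    [0, -1, -3.5],
    [0, -1, -3.5],
    [0, 0, 0],
    [0, 0, 0]
  ],
  "turn": [
    [0.0, 0.0, 0.0],
    [0.0, 0.0, 0.0],
    [0.0, 0.0, 0.0],
    [0.0, 0.0, 0.0],
    [0, 0, 0],
    [0, 0, 0],
    [0, 0, 0],
    [0, 0, 0],
    [0, 0, 0],
    [0, 0, 0]
  ]
}}

```text
time_s: 12.88
position: [0.4422, -0.1917, 0.1653]
tool_rot: [[0.742, -0.001, 0.671], [0.002, -1.0, -0.004], [0.671, 0.004, -0.742]]
ft_force: [-0.3, -0.3, -0.3]
grip_width: 0.0
gripper_force: 0.0
```

```bash
cat >> h.py <<'E'
def RZ(a): return Ro.from_euler('z',a,degrees=True).as_matrix()
def RY(a): return Ro.from_euler('y',a,degrees=True).as_matrix()
E
python3 - <<'E'
from h import *
from scipy.optimize import least_squares
st()
o=observe()
D=[([-85.101,21.807,74.336,0,83.858,-12.336],[.16296,-.5253,.23133],None),
([-49.8,-3.3,128.2,59.5,39.3,-3.],[.3994,-.0734,.1986],None),
([-26.7,33.9,109.3,105.1,18.8,-35.4],[.6168,-.0889,.0516],0),
([-31.3,25,120.2,104.1,22.2,-38.4],[.536,-.0783,.0883],0),
([-39.7,36.8,98.1,69.1,27.3,-8.5],[.6304,-.2271,.048],0),
(o["q"],o["position"],0)]
def fk(k,q):
    a,h,L2,e,L4,L=k
    q1=RZ(q[0]); A=RY(q[1]); B=RY(q[1]+q[2]); W=q1@B@RZ(q[3])@RY(q[4])
    return q1@np.array([a,0,h])+q1@A@[0,0,L2]+q1@B@[e,0,L4]+W@[0,0,L], W
for sg in (1,-1):
    f=least_squares(lambda k:np.concatenate([fk(k,[q[0],q[1],q[2],sg*q[3],q[4],q[5]])[0]-p for q,p,_ in D]),[0,.3,.3,0,.4,.4])
    print(sg,f.x.round(4),abs(f.fun).max())
p,W=fk(f.x,[*o["q"][:3],sg*o["q"][3],*o["q"][4:]])
print(W.T@np.array(o["tool_rot"]),o["q"][5])
for n in ("scene","top"):
    im,d=cams.get_image(n); v,u=np.mgrid[:400,:640]; P=unproj(n,u,v,d)
    for q in("pan_grip","pan"):
        for x in cams.mark_of(n,q)[:2]: uu,vv=np.array(x["location"])*[640,400]; print(n,q,round(x["p"],2),round(uu),round(vv),atz(n,uu,vv,.06 if 'g' in q else 0).round(4))
    r=cams.outline_of(n,"pan")
    Q=P[r[0]["mask"]&(d>0)]
    k=Q[abs(Q[:,2]-.038)<.006]; print("rim",r[0]["p"],len(k),cv2.minEnclosingCircle(k[:,:2].astype(np.float32)))
    h=Q[(Q[:,2]>.055)&(Q[:,2]<.08)]; print("handle",len(h),h.mean(0),cv2.minAreaRect(h[:,:2].astype(np.float32)),np.percentile(h[:,2],[10,50,90]))
    cv2.imwrite(f"pics/{n}3.png",im[...,::-1])
im=cv2.imread("pics/top3.png");cv2.imwrite("pics/top3c.png",cv2.resize(im[150:330,300:480],(600,600),interpolation=cv2.INTER_CUBIC))
E
```

```text
t 12.88 p [ 0.4422 -0.1917  0.1653] q [-56.1  10.9 118.2  58.7  40.5  -9.2] f [-0.3 -0.3 -0.3] w 0.0 
 [[0.742, -0.001, 0.671], [0.002, -1.0, -0.004], [0.671, 0.004, -0.742]]
1 [-0.1629  0.5016  0.5545  0.228   0.519   0.5078] 0.11729857457386877
-1 [ 0.4963 -0.9981  0.4857 -0.2755 -0.1618 -0.5007] 0.11639042919730364
[[-0.64146209 -0.26183217 -0.72108966]
 [-0.34629146 -0.73991645  0.57671992]
 [-0.68454994  0.61965116  0.38395811]] -9.196311813099456
scene pan_grip 0.94 385 234 [ 0.3822 -0.297   0.06  ]
scene pan_grip 0.75 294 197 [ 0.6856 -0.1263  0.06  ]
scene pan 0.6 401 221 [ 0.4518 -0.4282  0.    ]
rim 0.87 76 ((0.43848252296447754, -0.41555073857307434), 0.06790121644735336)
handle 158 [ 0.370887   -0.29293037  0.06926567] ((0.3748626112937927, -0.2965249717235565), (0.021022973582148552, 0.11266925185918808), 32.4288215637207) [0.06317359 0.07017824 0.07344806]
top pan_grip 0.7 438 272 [ 0.5321 -0.4838  0.06  ]
top pan_grip 0.66 360 294 [ 0.3684 -0.3036  0.06  ]
top pan 0.61 406 291 [ 0.4561 -0.4218  0.    ]
rim 0.88 426 ((0.4472399055957794, -0.4154339134693146), 0.07092943787574768)
handle 252 [ 0.36968481 -0.29734645  0.06633058] ((0.3721126914024353, -0.2978081703186035), (0.021898075938224792, 0.1144159585237503), 32.510581970214844) [0.06079907 0.06655196 0.071026  ]
```

View pics/top3c.png

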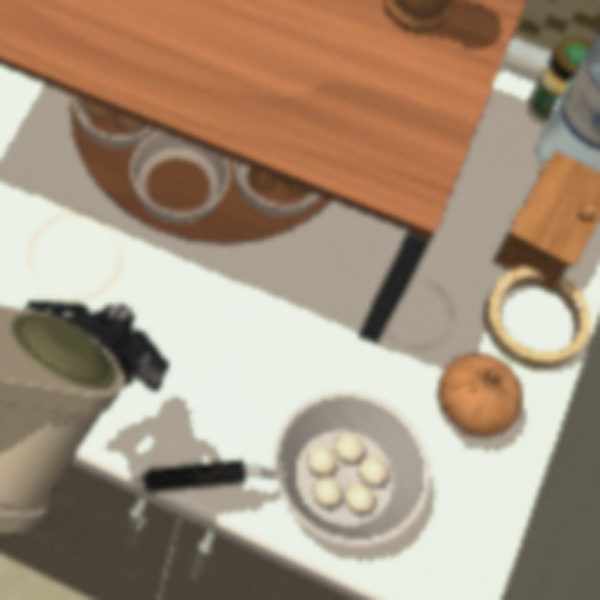

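```bash
cat > kin.py <<'E'
from h import *
from scipy.optimize import least_squares
def fk(k,q):
    d,h,L2,e,L4,L,wx,wy=k; q1=RZ(q[0]); B=q1@RY(q[1]+q[2]); C=B@RZ(SG*q[3]); W=C@RY(q[4])
    return q1@np.array([0,d,h])+q1@RY(q[1])@[0,0,L2]+B@[e,0,L4]+C@[0,wy,0]+W@[wx,0,L],W
SG=1
E
python3 - <<'E'
import kin; from kin import *
o=observe()
D=[([-85.101,21.807,74.336,0,83.858,-12.336],[.16296,-.5253,.23133]),
([-26.7,33.9,109.3,105.1,18.8,-35.4],[.6168,-.0889,.0516]),
([-31.3,25,120.2,104.1,22.2,-38.4],[.536,-.0783,.0883]),
([-39.7,36.8,98.1,69.1,27.3,-8.5],[.6304,-.2271,.048]),
([-40.9,36.2,103.6,82.4,26.3,-22.7],[.6067,-.2203,.0433]),
(o["q"],o["position"])]
for kin.SG in (1,-1):
    f=least_squares(lambda k:np.concatenate([fk(k,q)[0]-p for q,p in D]+[1e-3*(k-[0,.3,.3,0,.3,.2,0,0])]),[0,.3,.3,0,.4,.4,0,0])
    W=fk(f.x,o["q"])[1]; print(kin.SG,f.x.round(4),abs(f.fun[:18]).max(),(W.T@np.array(o["tool_rot"])).round(3).tolist())
E
```

```text
1 [0.1167 0.1302 0.5375 0.1038 0.3519 0.2571 0.0011 0.0007] 0.0002874682243195342 [[0.159, -0.987, 0.0], [0.987, 0.159, 0.0], [-0.0, 0.0, 1.0]]
-1 [ 0.1871 -0.4204  0.6827 -0.0478  0.2355 -0.0325 -0.0305 -0.0482] 0.06359365543502143 [[-0.642, -0.262, -0.721], [-0.346, -0.74, 0.577], [-0.685, 0.62, 0.384]]
```

```bash
cat >> kin.py <<'E'
k=np.array([0.1167,0.1302,0.5375,0.1038,0.3519,0.2571,0.0011,0.0007])
LO=np.array([-178.18,-50.72,12.68,-81.47,9.98,-165.26]);HI=np.array([178.18,133.34,142.11,261.47,163.14,165.26])
def fr(q): p,W=fk(k,q); return p,W@RZ(q[5]+90)
def ik(p,R,q0):
    def f(q):
        P,M=fr(q); return np.r_[(P-p)*10,Ro.from_matrix(M.T@R).as_rotvec()]
    s=least_squares(f,np.clip(q0,LO+.1,HI-.1),bounds=(LO,HI),x_scale=50); return s.x,np.abs(s.fun).max()
def tool(c,Rp,al,flip=1):
    """pan origin c, rotation Rp -> TCP pose gripping handle"""
    a=np.radians(al); z=Rp@[np.sin(a),0,-np.cos(a)]; y=flip*Rp[:,1]; R=np.stack([np.cross(y,z),y,z],1)
    return c+Rp@[-.14,0,.06]+.019*z,R
def Rpan(psi,phi): return RZ(psi)@Ro.from_euler('x',phi,degrees=True).as_matrix()
PC=np.array([.447,-.4155,0]); PSI=-57.5
DISH=S(-.1,0,.033)
def pour(phi,s,psi=.8,zc=.15,off=None):
    R=Rpan(psi,s*-phi); 
    lat=-.012-.07*np.cos(np.radians(max(phi,62))) if off is None else off   # rim centre, sideways from dish
    rc=DISH+RZ(psi)@[0,s*lat,0]; rc[2]=zc
    return rc-R@[0,0,.04],R
E
python3 - <<'E'
from kin import *
q=np.array(observe()["q"])
for s in(-1,1):
  for fl in(-1,1):
    for al in(0,15,30,45):
        out=[];qq=q.copy(); ok=True
        path=[(PC,Rpan(PSI,0)),(PC+[0,0,.12],Rpan(PSI,0))]+[(PC*(1-t)+t*np.array([.5,-.18,0])+[0,0,.14],Rpan(PSI*(1-t),0)) for t in(.33,.66,1)]+[pour(0,s)]+[pour(f,s) for f in range(10,96,10)]
        e=0
        for c,R in path:
            qn,er=ik(*tool(c,R,al,fl),qq); e=max(e,er); out.append(qn); 
            if er>.01: break
            qq=qn
        o=np.array(out); print(s,fl,al,len(o),round(e,3),o[0].round(),o[-1].round(),"step",abs(np.diff(o,axis=0)).max(0).round())
E
```

```text
-1 -1 0 15 0.0 [-53.  29. 101.  -0.  50.  95.] [-50.  53.  76.  52. 127.  38.] step [17. 12. 12.  9. 19. 17.]
-1 -1 15 15 0.0 [-52.  26. 110.  -3.  29.  98.] [-54.  50.  86.  59. 116.  37.] step [20. 12. 11. 10. 21. 23.]Traceback (most recent call last):
  File "<stdin>", line 13, in <module>
    return umr_maximum(a, axis, None, out, keepdims, initial, where)
ValueError: zero-size array to reduction operation maximum which has no identity
```

```bash
python3 - <<'E'
from kin import *
st()
p,R=tool(PC,Rpan(PSI,0),10,-1)
plan([(p-.09*R[:,2],R,14,6),(p-.09*R[:,2],R,2,6),(p-.02*R[:,2],R,5,6),(p,R,3,6)])
E
```

```text
t 13.28 p [ 0.4427 -0.1915  0.1632] q [-56.1  11.2 118.2  58.7  40.5  -9.2] f [-0.1  0.1  0.3] w -0.0 
 [[0.744, 0.0, 0.669], [-0.0, -1.0, 0.001], [0.669, -0.001, -0.744]]
{"jaw": [6, 6, 6, 6, 6, 6, 6, 6, 6, 6, 6, 6], "dp": [[-0.57, 0.68, -0.19], [-0.53, 0.73, -0.16], [-0.49, 0.76, -0.11], [-0.44, 0.79, -0.06], [-0.39, 0.82, -0.03], [-0.33, 0.85, 0.01], [-0.28, 0.87, 0.05], [-0.22, 0.88, 0.09], [-0.15, 0.88, 0.12], [-0.1, 0.9, 0.16], [-0.03, 0.89, 0.18], [0.04, 0.88, 0.22]], "turn": [[-0.032, -0.036, 0.065], [-0.032, -0.037, 0.065], [-0.031, -0.036, 0.066], [-0.032, -0.037, 0.065], [-0.032, -0.036, 0.065], [-0.032, -0.036, 0.065], [-0.032, -0.037, 0.065], [-0.032, -0.036, 0.066], [-0.031, -0.036, 0.065], [-0.032, -0.037, 0.065], [-0.032, -0.036, 0.065], [-0.032, -0.037, 0.065]]}
{"jaw": [6, 6, 6, 6, 6, 6, 6, 6, 6, 6, 6, 6], "dp": [[0.1, 0.87, 0.24], [0.17, 0.86, 0.26], [0.0, 0.0, 0.0], [0.0, 0.0, 0.0], [0.0, 0.0, 1.4], [0.0, 0.0, 1.4], [0.0, 0.0, 1.4], [0.0, 0.0, 1.4], [-0.01, -0.01, 1.4], [0.0, 0.0, 0.67], [0.0, 0.0, 0.66], [0.0, 0.0, 0.67]], "turn": [[-0.032, -0.036, 0.066], [-0.032, -0.036, 0.065], [0.0, 0.0, 0.0], [0.0, 0.0, 0.0], [0.0, 0.0, 0.0], [0.0, 0.0, 0.0], [0.0, 0.0, 0.0], [0.0, 0.0, 0.0], [0.0, 0.0, 0.0], [0.0, 0.0, 0.0], [0.0, 0.0, 0.0], [0.0, 0.0, 0.0]]}
24 end [ 0.374 -0.3    0.041]
```

>>> {"method": "move_arm", "body": {
  "jaw": [6, 6, 6, 6, 6, 6, 6, 6, 6, 6, 6, 6],
  "dp": [
    [-0.57, 0.68, -0.19],
    [-0.53, 0.73, -0.16],
    [-0.49, 0.76, -0.11],
    [-0.44, 0.79, -0.06],
    [-0.39, 0.82, -0.03],
    [-0.33, 0.85, 0.01],
    [-0.28, 0.87, 0.05],
    [-0.22, 0.88, 0.09],
    [-0.15, 0.88, 0.12],
    [-0.1, 0.9, 0.16],
    [-0.03, 0.89, 0.18],
    [0.04, 0.88, 0.22]
  ],
  "turn": [
    [-0.032, -0.036, 0.065],
    [-0.032, -0.037, 0.065],
    [-0.031, -0.036, 0.066],
    [-0.032, -0.037, 0.065],
    [-0.032, -0.036, 0.065],
    [-0.032, -0.036, 0.065],
    [-0.032, -0.037, 0.065],
    [-0.032, -0.036, 0.066],
    [-0.031, -0.036, 0.065],
    [-0.032, -0.037, 0.065],
    [-0.032, -0.036, 0.065],
    [-0.032, -0.037, 0.065]
  ]
}}

```text
time_s: 14.28
position: [0.3758, -0.2736, 0.135]
tool_rot: [[0.622, -0.761, 0.184], [-0.744, -0.648, -0.166], [0.246, -0.033, -0.969]]
ft_force: [-0.2, 0.2, -0.3]
grip_width: 0.0604
gripper_force: 0.0
```

>>> {"method": "move_arm", "body": {
  "jaw": [6, 6, 6, 6],
  "dp": [
    [0.1, 0.87, 0.24],
    [0.17, 0.86, 0.26],
    [0.0, 0.0, 0.0],
    [0.0, 0.0, 0.0]
  ],
  "turn": [
    [-0.032, -0.036, 0.066],
    [-0.032, -0.036, 0.065],
    [0.0, 0.0, 0.0],
    [0.0, 0.0, 0.0]
  ]
}}

```text
time_s: 14.62
position: [0.3652, -0.287, 0.1302]
tool_rot: [[0.53, -0.843, 0.095], [-0.83, -0.539, -0.147], [0.175, -0.0, -0.985]]
ft_force: [0.0, 0.1, -0.3]
grip_width: 0.0603
gripper_force: 0.0
```

```bash
python3 - <<'E'
from kin import *
st()
for n in("scene","top"):
    im,d=cams.get_image(n); v,u=np.mgrid[:400,:640]; P=unproj(n,u,v,d)
    r=cams.outline_of(n,"pan")
    if not r: continue
    Q=P[r[0]["mask"]&(d>0)]; kk=Q[abs(Q[:,2]-.038)<.006]; print(n,"rim",r[0]["p"],len(kk),cv2.minEnclosingCircle(kk[:,:2].astype(np.float32)))
    h=Q[(Q[:,2]>.055)&(Q[:,2]<.08)]
    if len(h)>20: print("handle",len(h),h.mean(0),cv2.minAreaRect(h[:,:2].astype(np.float32)))
p,R=tool(PC,Rpan(PSI,0),10,-1)
plan([(p-.02*R[:,2],R,5,6),(p,R,3,6)])
E
```

```text
t 14.62 p [ 0.3652 -0.287   0.1302] q [-52.3  16.3 103.1  -1.1  50.5  95.7] f [ 0.   0.1 -0.3] w 0.0603 
 [[0.53, -0.843, 0.095], [-0.83, -0.539, -0.147], [0.175, -0.0, -0.985]]
scene rim 0.73 115 ((0.44667813181877136, -0.41751712560653687), 0.06937006115913391)
handle 136 [ 0.37156873 -0.29508218  0.07007408] ((0.37474194169044495, -0.29902151226997375), (0.01871451362967491, 0.1073208674788475), 34.10725021362305)
top rim 0.59 406 ((0.44645437598228455, -0.41507983207702637), 0.06987062841653824)
handle 151 [ 0.37385907 -0.30470854  0.06606772] ((0.3730643689632416, -0.30049368739128113), (0.02040620520710945, 0.11455083638429642), 31.77077865600586)
{"jaw": [6, 6, 6, 6, 6, 6, 6, 6], "dp": [[0.0, 0.0, 1.42], [0.01, 0.0, 1.41], [0.0, 0.0, 1.42], [0.01, 0.0, 1.42], [0.01, 0.0, 1.41], [0.0, 0.0, 0.67], [0.0, 0.0, 0.67], [0.0, 0.0, 0.66]], "turn": [[0.0, 0.0, 0.0], [0.0, -0.001, 0.0], [0.0, 0.0, 0.0], [0.0, -0.001, 0.001], [0.0, 0.0, 0.0], [0.0, 0.0, 0.0], [0.0, 0.0, 0.0], [0.0, 0.0, 0.0]]}
8 end [ 0.374 -0.3    0.041]
```

>>> {"method": "move_arm", "body": {
  "jaw": [6, 6, 6, 6, 6, 6, 6, 6, 6],
  "dp": [
    [0.0, 0.0, 1.42],
    [0.01, 0.0, 1.41],
    [0.0, 0.0, 1.42],
    [0.01, 0.0, 1.42],
    [0.01, 0.0, 1.41],
    [0.0, 0.0, 0.67],
    [0.0, 0.0, 0.67],
    [0.0, 0.0, 0.66],
    [0, 0, 0]
  ],
  "turn": [
    [0.0, 0.0, 0.0],
    [0.0, -0.001, 0.0],
    [0.0, 0.0, 0.0],
    [0.0, -0.001, 0.001],
    [0.0, 0.0, 0.0],
    [0.0, 0.0, 0.0],
    [0.0, 0.0, 0.0],
    [0.0, 0.0, 0.0],
    [0, 0, 0]
  ]
}}

```text
time_s: 15.57
position: [0.3735, -0.3006, 0.0407]
tool_rot: [[0.528, -0.844, 0.092], [-0.831, -0.536, -0.146], [0.173, 0.0, -0.985]]
ft_force: [-0.6, -0.5, -0.4]
grip_width: 0.0601
gripper_force: 0.0
```

>>> {"method": "move_arm", "body": {
  "jaw": [4, 3, 2.5, 2, 1.6, 1.2, 1, 1, 1, 1],
  "dp": [
    [0, 0, 0],
    [0, 0, 0],
    [0, 0, 0],
    [0, 0, 0],
    [0, 0, 0],
    [0, 0, 0],
    [0, 0, 0],
    [0, 0, 0],
    [0, 0, 0],
    [0, 0, 0]
  ],
  "turn": [
    [0, 0, 0],
    [0, 0, 0],
    [0, 0, 0],
    [0, 0, 0],
    [0, 0, 0],
    [0, 0, 0],
    [0, 0, 0],
    [0, 0, 0],
    [0, 0, 0],
    [0, 0, 0]
  ],
  "force": 100
}}

```text
time_s: 16.4
position: [0.3735, -0.3006, 0.0414]
tool_rot: [[0.528, -0.844, 0.093], [-0.831, -0.536, -0.146], [0.173, 0.0, -0.985]]
ft_force: [-1.6, 3.7, 4.1]
grip_width: 0.0179
gripper_force: 97.8
```

```bash
python3 - <<'E'
from kin import *
st()
A=lambda c,psi:tool(np.array(c),Rpan(psi,0),10,-1)
W=[]
def add(c,psi,n): p,R=A(c,psi); W.append((p,R,n,1))
p,R=A(PC+[0,0,.02],PSI); W.append((p,R,3,1)); add(PC+[0,0,.04],PSI,2); 
plan(W); W.clear()
N=22
for i in range(1,N+1):
    t=i/N; t=t*t*(3-2*t); add((PC+[0,0,.04])*(1-t)+t*np.array([.49,-.13,.11]),PSI*(1-t)+.8*t,1)
plan(W,cont=True)
E
```

```text
t 16.4 p [ 0.3735 -0.3006  0.0414] q [-52.5  26.3 107.3  -1.5  36.5  96.2] f [-1.6  3.7  4.1] w 0.0179 
 [[0.528, -0.844, 0.093], [-0.831, -0.536, -0.146], [0.173, 0.0, -0.985]]
{"jaw": [1, 1, 1, 1, 1], "dp": [[0.11, -0.01, -0.65], [0.1, -0.01, -0.66], [0.11, -0.01, -0.65], [0.17, 0.0, -0.99], [0.17, 0.0, -0.98]], "turn": [[0.0, 0.0, 0.0], [0.0, 0.0, -0.001], [0.0, 0.0, 0.0], [0.0, 0.0, 0.0], [0.0, 0.0, 0.0]]}
5 end [ 0.374 -0.3    0.081]
{"jaw": [1, 1, 1, 1, 1, 1, 1, 1, 1, 1, 1, 1], "dp": [[-0.12, -0.03, -0.07], [-0.34, -0.09, -0.18], [-0.54, -0.15, -0.29], [-0.69, -0.22, -0.38], [-0.81, -0.31, -0.46], [-0.88, -0.4, -0.52], [-0.9, -0.49, -0.56], [-0.9, -0.6, -0.59], [-0.85, -0.7, -0.61], [-0.77, -0.78, -0.61], [-0.67, -0.85, -0.6], [-0.54, -0.9, -0.58]], "turn": [[0.002, 0.0, -0.007], [0.003, 0.0, -0.017], [0.004, 0.0, -0.027], [0.007, 0.0, -0.037], [0.008, 0.0, -0.044], [0.009, 0.0, -0.051], [0.01, 0.0, -0.057], [0.011, 0.0, -0.062], [0.011, 0.0, -0.064], [0.012, 0.0, -0.067], [0.012, 0.0, -0.069], [0.012, 0.0, -0.068]]}
{"jaw": [1, 1, 1, 1, 1, 1, 1, 1, 1, 1], "dp": [[-0.4, -0.93, -0.55], [-0.27, -0.93, -0.5], [-0.15, -0.9, -0.46], [-0.04, -0.84, -0.41], [0.05, -0.77, -0.36], [0.1, -0.66, -0.29], [0.14, -0.54, -0.24], [0.12, -0.41, -0.17], [0.09, -0.25, -0.11], [0.04, -0.09, -0.04]], "turn": [[0.012, 0.0, -0.067], [0.011, 0.0, -0.064], [0.011, 0.0, -0.062], [0.01, 0.0, -0.057], [0.009, 0.0, -0.051], [0.008, 0.0, -0.044], [0.006, 0.0, -0.037], [0.005, 0.0, -0.027], [0.003, 0.0, -0.018], [0.001, 0.0, -0.006]]}
22 end [ 0.353 -0.132  0.151]
```

>>> {"method": "move_arm", "body": {
  "jaw": [1, 1, 1, 1, 1, 1],
  "dp": [
    [0.11, -0.01, -0.65],
    [0.1, -0.01, -0.66],
    [0.11, -0.01, -0.65],
    [0.17, 0.0, -0.99],
    [0.17, 0.0, -0.98],
    [0, 0, 0]
  ],
  "turn": [
    [0.0, 0.0, 0.0],
    [0.0, 0.0, -0.001],
    [0.0, 0.0, 0.0],
    [0.0, 0.0, 0.0],
    [0.0, 0.0, 0.0],
    [0, 0, 0]
  ]
}}

```text
time_s: 16.9
position: [0.3742, -0.3011, 0.0832]
tool_rot: [[0.528, -0.844, 0.095], [-0.83, -0.537, -0.149], [0.177, 0.0, -0.984]]
ft_force: [-0.1, -0.6, -1.5]
grip_width: 0.0182
gripper_force: 97.9
```

>>> {"method": "move_arm", "body": {
  "jaw": [1, 1, 1, 1, 1, 1, 1, 1, 1, 1, 1, 1],
  "dp": [
    [-0.12, -0.03, -0.07],
    [-0.34, -0.09, -0.18],
    [-0.54, -0.15, -0.29],
    [-0.69, -0.22, -0.38],
    [-0.81, -0.31, -0.46],
    [-0.88, -0.4, -0.52],
    [-0.9, -0.49, -0.56],
    [-0.9, -0.6, -0.59],
    [-0.85, -0.7, -0.61],
    [-0.77, -0.78, -0.61],
    [-0.67, -0.85, -0.6],
    [-0.54, -0.9, -0.58]
  ],
  "turn": [
    [0.002, 0.0, -0.007],
    [0.003, 0.0, -0.017],
    [0.004, 0.0, -0.027],
    [0.007, 0.0, -0.037],
    [0.008, 0.0, -0.044],
    [0.009, 0.0, -0.051],
    [0.01, 0.0, -0.057],
    [0.011, 0.0, -0.062],
    [0.011, 0.0, -0.064],
    [0.012, 0.0, -0.067],
    [0.012, 0.0, -0.069],
    [0.012, 0.0, -0.068]
  ]
}}

```text
time_s: 17.9
position: [0.3463, -0.1959, 0.1207]
tool_rot: [[0.899, -0.409, 0.158], [-0.403, -0.913, -0.07], [0.172, -0.001, -0.985]]
ft_force: [0.7, -0.1, -2.4]
grip_width: 0.0179
gripper_force: 97.9
```

>>> {"method": "move_arm", "body": {
  "jaw": [1, 1, 1, 1, 1, 1, 1, 1, 1, 1, 1, 1],
  "dp": [
    [-0.4, -0.93, -0.55],
    [-0.27, -0.93, -0.5],
    [-0.15, -0.9, -0.46],
    [-0.04, -0.84, -0.41],
    [0.05, -0.77, -0.36],
    [0.1, -0.66, -0.29],
    [0.14, -0.54, -0.24],
    [0.12, -0.41, -0.17],
    [0.09, -0.25, -0.11],
    [0.04, -0.09, -0.04],
    [0, 0, 0],
    [0, 0, 0]
  ],
  "turn": [
    [0.012, 0.0, -0.067],
    [0.011, 0.0, -0.064],
    [0.011, 0.0, -0.062],
    [0.01, 0.0, -0.057],
    [0.009, 0.0, -0.051],
    [0.008, 0.0, -0.044],
    [0.006, 0.0, -0.037],
    [0.005, 0.0, -0.027],
    [0.003, 0.0, -0.018],
    [0.001, 0.0, -0.006],
    [0, 0, 0],
    [0, 0, 0]
  ]
}}

```text
time_s: 18.9
position: [0.3533, -0.1321, 0.1511]
tool_rot: [[0.985, 0.014, 0.173], [0.014, -1.0, 0.002], [0.173, 0.0, -0.985]]
ft_force: [0.3, -0.2, -2.5]
grip_width: 0.018
gripper_force: 97.9
```

```bash
python3 - <<'E'
from kin import *
st()
for n in("scene","top"):
    im,d=cams.get_image(n); v,u=np.mgrid[:400,:640]; P=unproj(n,u,v,d)
    cv2.imwrite(f"pics/{n}4.png",im[...,::-1])
    r=cams.outline_of(n,"pan")
    print(n,"onions",len(cams.spot_in(n,"pearl_onion_1")))
    if not r: continue
    Q=P[r[0]["mask"]&(d>0)]; print(n,r[0]["p"],len(Q),np.percentile(Q,[2,50,98],axis=0).round(3).tolist())
    kk=Q[abs(Q[:,2]-.15)<.012]; print("rim",len(kk),cv2.minEnclosingCircle(kk[:,:2].astype(np.float32)))
    kk=kk[np.hypot(kk[:,0]-.49,kk[:,1]+.13)>.06]; A=np.c_[kk[:,:2],np.ones(len(kk))]; print("tilt",np.linalg.lstsq(A,kk[:,2],rcond=None)[0])
a=cv2.imread("pics/scene4.png")[150:300,260:460];b=cv2.imread("pics/top4.png")[150:300,260:460]
cv2.imwrite("pics/p4.png",cv2.resize(np.hstack([a,b]),(800,300),interpolation=cv2.INTER_CUBIC))
E
```

```text
t 18.9 p [ 0.3533 -0.1321  0.1511] q [-43.7   6.1 112.7   8.6  54.3  40.9] f [ 0.3 -0.2 -2.5] w 0.018 
 [[0.985, 0.014, 0.173], [0.014, -1.0, 0.002], [0.173, 0.0, -0.985]]
scene onions 5
scene 0.67 635 [[0.308, -0.192, 0.113], [0.502, -0.151, 0.138], [0.556, -0.078, 0.182]]
rim 219 ((0.4935401976108551, -0.12985727190971375), 0.0698588490486145)
tilt [-0.03311274 -0.01621116  0.1607454 ]
top onions 3
top 0.78 1266 [[0.406, -0.191, 0.106], [0.503, -0.128, 0.127], [0.555, -0.065, 0.166]]
rim 362 ((0.48297110199928284, -0.12614037096500397), 0.07606931030750275)
tilt [-0.03436757 -0.0127141   0.16095256]
```

View pics/p4.png

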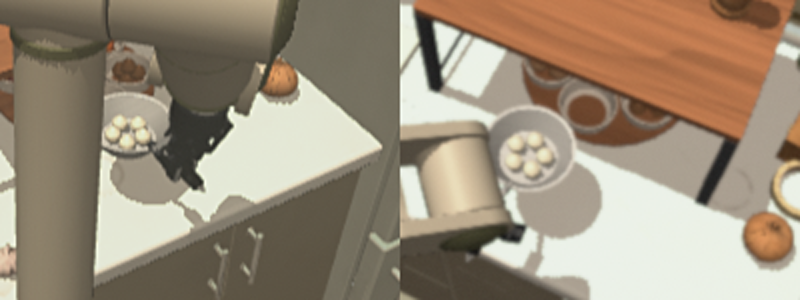

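Both views show the pan held level with all five onions in it (right crop 528,155), and the empty dish is still at the front (right crop 587,105). Next I'll slide it under the shelf and tip it.

```bash
python3 - <<'E'
from kin import *
W=[]
def add(phi,n,zc=.153,dx=0):
    c,R=pour(phi,-1,zc=zc); c=c+[dx,0,0]; p,R=tool(c,R,10,-1); W.append((p,R,n,1))
add(0,1,dx=-.125);W[-1]=(W[-1][0],W[-1][1],2,1)
for x in (-.11,-.09,-.07,-.05,-.032,-.016,-.006,0): add(0,1,dx=x)
for f in (3,8,14,20,26,32,38,44,49,53,56,58): add(f,1)
plan(W); W2=list(W); W.clear()
for f in (60,62,64,66,68,70,72,74,76,78,80,82,84,86,88,90,91,92): add(f,1)
plan(W,cont=True)
q=np.array(observe()["q"]);o=[q]
for p,R,n,_ in W2+W:
    q,e=ik(p,R,q); o.append(q); assert e<.003,e
o=np.array(o);print("steps",abs(np.diff(o[1:],axis=0)).max(0).round(1),o[-1].round(),o.min(0).round(),o.max(0).round())
E
```

```text
{"jaw": [1, 1, 1, 1, 1, 1, 1, 1, 1, 1, 1, 1], "dp": [[0.99, -0.62, 0.02], [0.98, -0.61, 0.02], [1.48, 0.02, 0.26], [1.97, 0.03, 0.34], [1.97, 0.02, 0.35], [1.97, 0.03, 0.35], [1.77, 0.03, 0.31], [1.58, 0.02, 0.28], [0.98, 0.01, 0.17], [0.59, 0.01, 0.11], [0.0, 0.01, 0.0], [0.0, 0.01, 0.0]], "turn": [[0.0, 0.0, 0.0], [0.0, 0.0, 0.0], [0.0, 0.0, 0.0], [0.0, 0.0, 0.0], [0.0, 0.0, 0.0], [0.0, 0.0, 0.0], [0.0, 0.0, 0.0], [0.0, 0.0, 0.0], [0.0, 0.0, 0.0], [0.0, 0.0, 0.0], [0.052, 0.0, 0.009], [0.086, 0.0, 0.015]]}
{"jaw": [1, 1, 1, 1, 1, 1, 1, 1, 1, 1], "dp": [[0.0, 0.01, 0.0], [0.0, 0.02, 0.0], [0.0, 0.01, 0.0], [0.0, 0.01, 0.0], [0.0, 0.02, 0.0], [0.0, 0.01, 0.0], [0.0, 0.01, 0.0], [0.0, 0.01, 0.0], [0.0, 0.01, 0.0], [0.0, 0.0, 0.0]], "turn": [[0.103, 0.0, 0.019], [0.103, 0.0, 0.018], [0.103, 0.0, 0.018], [0.103, 0.0, 0.018], [0.103, 0.0, 0.018], [0.104, 0.0, 0.018], [0.085, 0.0, 0.016], [0.069, 0.0, 0.012], [0.052, 0.0, 0.009], [0.034, 0.0, 0.006]]}
22 end [ 0.498 -0.121  0.154]
{"jaw": [1, 1, 1, 1, 1, 1, 1, 1, 1, 1, 1, 1], "dp": [[0.0, 0.01, 0.0], [0.0, 0.0, 0.0], [0.04, 0.11, -0.19], 
[... 203 characters left out ...]
, 0.0, 0.006], [0.034, 0.0, 0.006], [0.034, 0.0, 0.006], [0.035, 0.0, 0.006], [0.034, 0.0, 0.006], [0.034, 0.0, 0.006], [0.035, 0.0, 0.006], [0.034, 0.0, 0.006], [0.035, 0.0, 0.006], [0.034, 0.0, 0.006], [0.034, 0.0, 0.007], [0.035, 0.0, 0.006]]}
{"jaw": [1, 1, 1, 1, 1, 1], "dp": [[0.04, 0.04, -0.24], [0.04, 0.03, -0.24], [0.05, 0.02, -0.23], [0.04, 0.01, -0.24], [0.02, 0.0, -0.13], [0.02, 0.0, -0.12]], "turn": [[0.034, 0.0, 0.006], [0.034, 0.0, 0.006], [0.035, 0.0, 0.006], [0.034, 0.0, 0.006], [0.017, 0.0, 0.003], [0.018, 0.0, 0.003]]}
18 end [ 0.498 -0.156  0.153]
steps [2.6 2.2 2.6 4.9 4.3 3.6] [-53.  52.  82.  58. 121.  38.] [-53.   6.  82.   6.  54.  36.] [-29.  52. 113.  58. 121.  57.]
```

>>> {"method": "move_arm", "body": {
  "jaw": [1, 1, 1, 1, 1, 1, 1, 1, 1, 1, 1, 1],
  "dp": [
    [0.99, -0.62, 0.02],
    [0.98, -0.61, 0.02],
    [1.48, 0.02, 0.26],
    [1.97, 0.03, 0.34],
    [1.97, 0.02, 0.35],
    [1.97, 0.03, 0.35],
    [1.77, 0.03, 0.31],
    [1.58, 0.02, 0.28],
    [0.98, 0.01, 0.17],
    [0.59, 0.01, 0.11],
    [0.0, 0.01, 0.0],
    [0.0, 0.01, 0.0]
  ],
  "turn": [
    [0.0, 0.0, 0.0],
    [0.0, 0.0, 0.0],
    [0.0, 0.0, 0.0],
    [0.0, 0.0, 0.0],
    [0.0, 0.0, 0.0],
    [0.0, 0.0, 0.0],
    [0.0, 0.0, 0.0],
    [0.0, 0.0, 0.0],
    [0.0, 0.0, 0.0],
    [0.0, 0.0, 0.0],
    [0.052, 0.0, 0.009],
    [0.086, 0.0, 0.015]
  ]
}}

```text
time_s: 20.2
position: [0.4975, -0.1181, 0.1545]
tool_rot: [[0.985, 0.017, 0.171], [-0.008, -0.99, 0.143], [0.172, -0.142, -0.975]]
ft_force: [0.2, 0.3, -2.5]
grip_width: 0.0181
gripper_force: 98.0
```

>>> {"method": "move_arm", "body": {
  "jaw": [1, 1, 1, 1, 1, 1, 1, 1, 1, 1, 1],
  "dp": [
    [0.0, 0.01, 0.0],
    [0.0, 0.02, 0.0],
    [0.0, 0.01, 0.0],
    [0.0, 0.01, 0.0],
    [0.0, 0.02, 0.0],
    [0.0, 0.01, 0.0],
    [0.0, 0.01, 0.0],
    [0.0, 0.01, 0.0],
    [0.0, 0.01, 0.0],
    [0.0, 0.0, 0.0],
    [0, 0, 0]
  ],
  "turn": [
    [0.103, 0.0, 0.019],
    [0.103, 0.0, 0.018],
    [0.103, 0.0, 0.018],
    [0.103, 0.0, 0.018],
    [0.103, 0.0, 0.018],
    [0.104, 0.0, 0.018],
    [0.085, 0.0, 0.016],
    [0.069, 0.0, 0.012],
    [0.052, 0.0, 0.009],
    [0.034, 0.0, 0.006],
    [0, 0, 0]
  ]
}}

```text
time_s: 21.12
position: [0.4975, -0.121, 0.1529]
tool_rot: [[0.987, 0.005, 0.162], [-0.135, -0.529, 0.838], [0.09, -0.849, -0.521]]
ft_force: [0.0, -0.4, -2.1]
grip_width: 0.0182
gripper_force: 98.2
```

```bash
python3 - <<'E'
from kin import *
st()
im=[]
for n in("scene","top"):
    i,d=cams.get_image(n); im.append(i[140:290,250:450,::-1]); print(n,[(round(x["p"],2),np.round(np.array(x["box"][:2])*[640,400])) for x in cams.spot_in(n,"pearl_onion_1")])
    for q in("empty_dish",):
        for x in cams.mark_of(n,q)[:2]: u,v=np.array(x["location"])*[640,400]; print(q,x["p"],atz(n,u,v,.033))
cv2.imwrite("pics/p5.png",cv2.resize(np.hstack(im),(800,300),interpolation=cv2.INTER_CUBIC))
E
```

```text
t 21.12 p [ 0.4975 -0.121   0.1529] q [-48.4  36.1  86.9  43.3  98.8  36.3] f [ 0.  -0.4 -2.1] w 0.0182 
 [[0.987, 0.005, 0.162], [-0.135, -0.529, 0.838], [0.09, -0.849, -0.521]]
scene []
empty_dish 0.35 [0.34489392 0.33269565 0.033     ]
top [(0.61, array([335., 192.]))]
empty_dish 0.71 [ 0.63978481 -0.15846898  0.033     ]
```

View pics/p5.png

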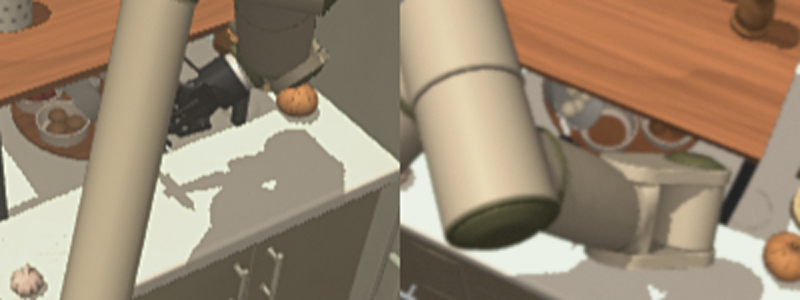

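The right crop shows the pan tipped, with the onions still in its lip (575,100) just left of the empty dish (610,130). Continuing the pour.

>>> {"method": "move_arm", "body": {
  "jaw": [1, 1, 1, 1, 1, 1, 1, 1, 1, 1, 1, 1],
  "dp": [
    [0.0, 0.01, 0.0],
    [0.0, 0.0, 0.0],
    [0.04, 0.11, -0.19],
    [0.03, 0.1, -0.19],
    [0.04, 0.09, -0.2],
    [0.03, 0.09, -0.21],
    [0.04, 0.09, -0.22],
    [0.04, 0.07, -0.21],
    [0.04, 0.07, -0.23],
    [0.04, 0.07, -0.23],
    [0.04, 0.05, -0.23],
    [0.04, 0.05, -0.23]
  ],
  "turn": [
    [0.035, 0.0, 0.006],
    [0.034, 0.0, 0.006],
    [0.034, 0.0, 0.006],
    [0.035, 0.0, 0.006],
    [0.034, 0.0, 0.006],
    [0.034, 0.0, 0.006],
    [0.035, 0.0, 0.006],
    [0.034, 0.0, 0.006],
    [0.035, 0.0, 0.006],
    [0.034, 0.0, 0.006],
    [0.034, 0.0, 0.007],
    [0.035, 0.0, 0.006]
  ]
}}

```text
time_s: 22.42
position: [0.4981, -0.1441, 0.1532]
tool_rot: [[0.987, 0.002, 0.16], [-0.158, -0.135, 0.978], [0.023, -0.991, -0.133]]
ft_force: [0.5, 0.4, -1.1]
grip_width: 0.0178
gripper_force: 98.2
```

>>> {"method": "move_arm", "body": {
  "jaw": [1, 1, 1, 1, 1, 1, 1, 1, 1, 1, 1, 1],
  "dp": [
    [0.04, 0.04, -0.24],
    [0.04, 0.03, -0.24],
    [0.05, 0.02, -0.23],
    [0.04, 0.01, -0.24],
    [0.02, 0.0, -0.13],
    [0.02, 0.0, -0.12],
    [0, 0, 0],
    [0, 0, 0],
    [0, 0, 0],
    [0, 0, 0],
    [0, 0, 0],
    [0, 0, 0]
  ],
  "turn": [
    [0.034, 0.0, 0.006],
    [0.034, 0.0, 0.006],
    [0.035, 0.0, 0.006],
    [0.034, 0.0, 0.006],
    [0.017, 0.0, 0.003],
    [0.018, 0.0, 0.003],
    [0, 0, 0],
    [0, 0, 0],
    [0, 0, 0],
    [0, 0, 0],
    [0, 0, 0],
    [0, 0, 0]
  ]
}}

```text
time_s: 23.42
position: [0.4982, -0.156, 0.1532]
tool_rot: [[0.987, -0.0, 0.16], [-0.159, 0.035, 0.987], [-0.006, -0.999, 0.034]]
ft_force: [-0.2, -0.3, -1.6]
grip_width: 0.0183
gripper_force: 98.3
```

```bash
python3 - <<'E'
from kin import *
st()
im=[]
for n in("scene","top"):
    i,d=cams.get_image(n); im.append(cv2.resize(i[160:240,300:400,::-1],(400,320),interpolation=cv2.INTER_CUBIC)); print(n,[(round(x["p"],2),np.round(np.array(x["box"][:2])*[640,400])) for x in cams.spot_in(n,"pearl_onion_1")])
cv2.imwrite("pics/p6.png",np.hstack(im))
E
```

```text
t 23.42 p [ 0.4982 -0.156   0.1532] q [-52.9  51.8  82.2  57.8 121.4  37.8] f [-0.2 -0.3 -1.6] w 0.0183 
 [[0.987, -0.0, 0.16], [-0.159, 0.035, 0.987], [-0.006, -0.999, 0.034]]
scene []
top []
```

View pics/p6.png

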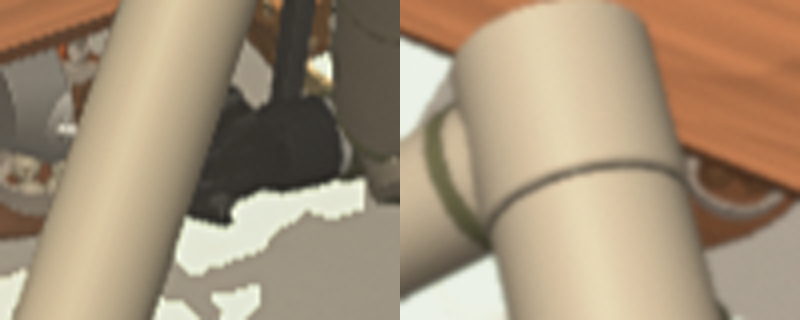

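```bash
python3 - <<'E'
from kin import *
W=[]
def add(phi,n,zc=.153,dx=0):
    c,R=pour(phi,-1,zc=zc); c=c+[dx,0,0]; p,R=tool(c,R,10,-1); W.append((p,R,n,1))
add(91,2,.158)
for f in (88,84,80,76,72,68,64,60,55): add(f,1,.158)
for f in (50,44,38,32,26,20,14,8,3,0): add(f,1,.155)
for x in (-.006,-.02,-.04,-.06,-.08,-.1,-.12,-.14): add(0,1,.153,x)
add(0,2,.153,-.145)
plan(W)
E
```

```text
{"jaw": [1, 1, 1, 1, 1, 1, 1, 1, 1, 1, 1, 1], "dp": [[-0.01, -0.24, 0.06], [-0.02, -0.25, 0.06], [-0.06, 0.0, 0.36], [-0.08, -0.02, 0.48], [-0.09, -0.06, 0.48], [-0.08, -0.09, 0.46], [-0.08, -0.13, 0.45], [-0.07, -0.15, 0.43], [-0.08, -0.17, 0.41], [-0.03, -0.11, 0.19], [0.0, -0.01, 0.0], [-0.03, 0.23, 0.17]], "turn": [[-0.009, 0.0, -0.001], [-0.009, 0.0, -0.002], [-0.051, 0.0, -0.009], [-0.069, 0.0, -0.012], [-0.069, 0.0, -0.012], [-0.068, 0.0, -0.012], [-0.069, 0.0, -0.012], [-0.069, 0.0, -0.013], [-0.069, 0.0, -0.012], [-0.068, 0.0, -0.012], [-0.086, 0.0, -0.015], [-0.086, 0.0, -0.015]]}
{"jaw": [1, 1, 1, 1, 1, 1, 1, 1, 1, 1, 1, 1], "dp": [[0.0, -0.01, 0.0], [0.0, -0.01, 0.0], [0.0, -0.02, 0.01], [0.0, -0.01, 0.0], [0.0, -0.01, 0.0], [0.0, -0.02, 0.0], [0.0, -0.01, 0.0], [0.0, -0.01, 0.0], [0.0, -0.01, 0.0], [-0.63, -0.01, 0.09], [-1.37, -0.01, -0.24], [-1.97, -0.03, -0.35]], "turn": [[-0.103, 0.0, -0.018], [-0.104, 0.0, -0.018], [-0.103, 0.0, -0.018], [-0.103, 0.0, -0.019], [-0.103, 0.0, -0.018], [-0.103, 0.0, -0.018], [-0.103, 0.0, -0.018], [-0.086, 0.0, -0.015], [-0.052, 0.0, -0.009], [0.0, 0.0, 0.0], [0.0, 0.0, 0.0], [0.0, 0.0, 0.0]]}
{"jaw": [1, 1, 1, 1, 1, 1, 1], "dp": [[-1.97, -0.03, -0.34], [-1.97, -0.03, -0.35], [-1.97, -0.02, -0.35], [-1.97, -0.03, -0.34], [-1.97, -0.03, -0.35], [-0.25, 0.0, -0.04], [-0.24, -0.01, -0.05]], "turn": [[0.0, 0.0, 0.0], [0.0, 0.0, 0.0], [0.0, 0.0, 0.0], [0.0, 0.0, 0.0], [0.0, 0.0, 0.0], [0.0, 0.0, 0.0], [0.0, 0.0, 0.0]]}
31 end [ 0.353 -0.119  0.154]
```

>>> {"method": "move_arm", "body": {
  "jaw": [1, 1, 1, 1, 1, 1, 1, 1, 1, 1, 1, 1],
  "dp": [
    [-0.01, -0.24, 0.06],
    [-0.02, -0.25, 0.06],
    [-0.06, 0.0, 0.36],
    [-0.08, -0.02, 0.48],
    [-0.09, -0.06, 0.48],
    [-0.08, -0.09, 0.46],
    [-0.08, -0.13, 0.45],
    [-0.07, -0.15, 0.43],
    [-0.08, -0.17, 0.41],
    [-0.03, -0.11, 0.19],
    [0.0, -0.01, 0.0],
    [-0.03, 0.23, 0.17]
  ],
  "turn": [
    [-0.009, 0.0, -0.001],
    [-0.009, 0.0, -0.002],
    [-0.051, 0.0, -0.009],
    [-0.069, 0.0, -0.012],
    [-0.069, 0.0, -0.012],
    [-0.068, 0.0, -0.012],
    [-0.069, 0.0, -0.012],
    [-0.069, 0.0, -0.013],
    [-0.069, 0.0, -0.012],
    [-0.068, 0.0, -0.012],
    [-0.086, 0.0, -0.015],
    [-0.086, 0.0, -0.015]
  ]
}}

```text
time_s: 24.62
position: [0.4977, -0.1207, 0.1566]
tool_rot: [[0.986, 0.01, 0.164], [-0.119, -0.647, 0.754], [0.113, -0.763, -0.637]]
ft_force: [0.2, 0.8, -0.9]
grip_width: 0.0181
gripper_force: 98.2
```

```bash
python3 - <<'E'
from kin import *
st()
im=[]
for n in("scene","top"):
    i,d=cams.get_image(n); im.append(cv2.resize(i[150:230,290:390,::-1],(400,320),interpolation=cv2.INTER_CUBIC)); print(n,[(round(x["p"],2),np.round(np.array(x["box"][:2])*[640,400])) for x in cams.spot_in(n,"pearl_onion_1")])
cv2.imwrite("pics/p7.png",np.hstack(im))
E
```

```text
t 24.62 p [ 0.4977 -0.1207  0.1566] q [-46.9  32.4  87.4  39.5  93.7  37.3] f [ 0.2  0.8 -0.9] w 0.0181 
 [[0.986, 0.01, 0.164], [-0.119, -0.647, 0.754], [0.113, -0.763, -0.637]]
scene [(0.46, array([274., 201.])), (0.44, array([266., 278.]))]
top [(0.58, array([361., 203.])), (0.56, array([345., 208.])), (0.39, array([361., 207.]))]
```

View pics/p7.png

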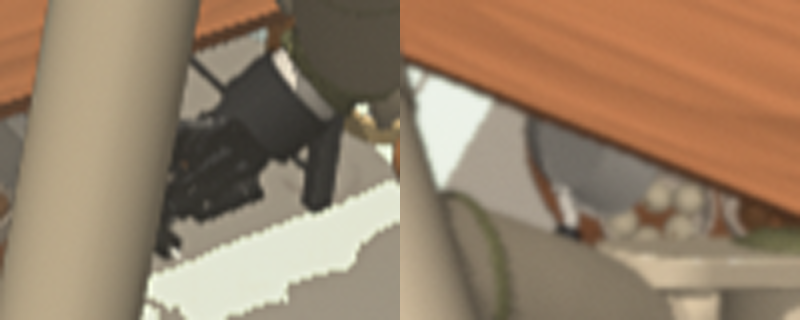

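The right crop shows the pan empty (580,165) and onions in the dish (625–690, 190–230). Withdrawing.

>>> {"method": "move_arm", "body": {
  "jaw": [1, 1, 1, 1, 1, 1, 1, 1, 1, 1, 1, 1],
  "dp": [
    [0.0, -0.01, 0.0],
    [0.0, -0.01, 0.0],
    [0.0, -0.02, 0.01],
    [0.0, -0.01, 0.0],
    [0.0, -0.01, 0.0],
    [0.0, -0.02, 0.0],
    [0.0, -0.01, 0.0],
    [0.0, -0.01, 0.0],
    [0.0, -0.01, 0.0],
    [-0.63, -0.01, 0.09],
    [-1.37, -0.01, -0.24],
    [-1.97, -0.03, -0.35]
  ],
  "turn": [
    [-0.103, 0.0, -0.018],
    [-0.104, 0.0, -0.018],
    [-0.103, 0.0, -0.018],
    [-0.103, 0.0, -0.019],
    [-0.103, 0.0, -0.018],
    [-0.103, 0.0, -0.018],
    [-0.103, 0.0, -0.018],
    [-0.086, 0.0, -0.015],
    [-0.052, 0.0, -0.009],
    [0.0, 0.0, 0.0],
    [0.0, 0.0, 0.0],
    [0.0, 0.0, 0.0]
  ]
}}

```text
time_s: 25.82
position: [0.4573, -0.1195, 0.1531]
tool_rot: [[0.985, 0.013, 0.171], [0.013, -1.0, 0.007], [0.171, -0.004, -0.985]]
ft_force: [-1.1, -0.6, -1.4]
grip_width: 0.0182
gripper_force: 98.1
```

>>> {"method": "move_arm", "body": {
  "jaw": [1, 1, 1, 1, 1, 1, 1, 1, 1],
  "dp": [
    [-1.97, -0.03, -0.34],
    [-1.97, -0.03, -0.35],
    [-1.97, -0.02, -0.35],
    [-1.97, -0.03, -0.34],
    [-1.97, -0.03, -0.35],
    [-0.25, 0.0, -0.04],
    [-0.24, -0.01, -0.05],
    [0, 0, 0],
    [0, 0, 0]
  ],
  "turn": [
    [0.0, 0.0, 0.0],
    [0.0, 0.0, 0.0],
    [0.0, 0.0, 0.0],
    [0.0, 0.0, 0.0],
    [0.0, 0.0, 0.0],
    [0.0, 0.0, 0.0],
    [0.0, 0.0, 0.0],
    [0, 0, 0],
    [0, 0, 0]
  ]
}}

```text
time_s: 26.57
position: [0.3532, -0.1198, 0.1542]
tool_rot: [[0.985, 0.013, 0.173], [0.013, -1.0, 0.003], [0.173, -0.001, -0.985]]
ft_force: [0.5, -0.5, -1.2]
grip_width: 0.0181
gripper_force: 98.1
```

```bash
python3 - <<'E'
from kin import *
st()
for n in("scene","top"):
    i,d=cams.get_image(n); v,u=np.mgrid[:400,:640]; P=unproj(n,u,v,d)
    for x in cams.spot_in(n,"pearl_onion_1"):
        c=(np.array(x["box"][:2])*[640,400]); print(n,round(x["p"],2),c.round(),P[int(c[1]),int(c[0])].round(3))
    r=cams.outline_of(n,"pan")
    for x in r[:1]:
        Q=P[x["mask"]&(d>0)]; kk=Q[abs(Q[:,2]-.15)<.015]; print("pan rim",len(kk),cv2.minEnclosingCircle(kk[:,:2].astype(np.float32)))
        kk=kk[np.hypot(kk[:,0]-.49,kk[:,1]+.117)>.06]; print("tilt",np.linalg.lstsq(np.c_[kk[:,:2]-[.49,-.117],np.ones(len(kk))],kk[:,2],rcond=None)[0])
# plan return to start spot
W=[]
N=22
A=lambda c,psi:tool(np.array(c),Rpan(psi,0),10,-1)
for j in range(1,N+1):
    t=j/N; t=t*t*(3-2*t); p,R=A((PC+[0,0,.05])*t+(1-t)*np.array([.49,-.117,.113]),PSI*t+.8*(1-t)); W.append((p,R,1,1))
plan(W)
E
```

```text
t 26.57 p [ 0.3532 -0.1198  0.1542] q [-42.1   5.3 113.    8.4  54.7  42.7] f [ 0.5 -0.5 -1.2] w 0.0181 
 [[0.985, 0.013, 0.173], [0.013, -1.0, 0.003], [0.173, -0.001, -0.985]]
pan rim 325 ((0.4962513744831085, -0.11519751697778702), 0.07100486010313034)
tilt [-0.04098816 -0.01359197  0.149325  ]
top 0.51 [348. 210.] [ 0.604 -0.159  0.055]
top 0.5 [345. 209.] [ 0.604 -0.145  0.049]
top 0.44 [354. 199.] [ 0.648 -0.16   0.056]
pan rim 534 ((0.48306846618652344, -0.1151549369096756), 0.07634168863296509)
tilt [-0.02075694 -0.0296808   0.14846072]
{"jaw": [1, 1, 1, 1, 1, 1, 1, 1, 1, 1, 1, 1], "dp": [[0.0, 0.05, 0.03], [-0.09, 0.27, 0.09], [-0.13, 0.44, 0.16], [-0.15, 0.59, 0.2], [-0.12, 0.71, 0.27], [-0.08, 0.83, 0.31], [0.01, 0.92, 0.36], [0.12, 0.99, 0.42], [0.24, 1.03, 0.45], [0.38, 1.04, 0.5], [0.52, 1.03, 0.52], [0.66, 0.98, 0.55]], "turn": [[-0.001, 0.0, 0.006], [-0.003, 0.0, 0.017], [-0.005, 0.0, 0.028], [-0.007, 0.0, 0.036], [-0.007, 0.0, 0.045], [-0.009, 0.0, 0.051], [-0.01, 0.0, 0.057], [-0.011, 0.001, 0.061], [-0.012, 0.0, 0.065], [-0.011, -0.001, 0.067], [-0.012, 0.001, 0.068], [-0.012, 0.0, 0.068]]}
{"jaw": [1, 1, 1, 1, 1, 1, 1, 1, 1, 1], "dp": [[0.77, 0.91, 0.57], [0.85, 0.82, 0.56], [0.92, 0.72, 0.56], [0.94, 0.61, 0.53], [0.91, 0.49, 0.48], [0.84, 0.38, 0.44], [0.72, 0.28, 0.36], [0.56, 0.19, 0.27], [0.37, 0.11, 0.18], [0.13, 0.04, 0.06]], "turn": [[-0.012, 0.0, 0.067], [-0.012, 0.0, 0.065], [-0.011, 0.0, 0.061], [-0.01, 0.0, 0.057], [-0.009, 0.0, 0.051], [-0.008, -0.001, 0.045], [-0.006, 0.0, 0.036], [-0.005, 0.0, 0.028], [-0.003, 0.0, 0.017], [-0.001, 0.0, 0.006]]}
22 end [ 0.374 -0.3    0.091]
```

>>> {"method": "move_arm", "body": {
  "jaw": [1, 1, 1, 1, 1, 1, 1, 1, 1, 1, 1, 1],
  "dp": [
    [0.0, 0.05, 0.03],
    [-0.09, 0.27, 0.09],
    [-0.13, 0.44, 0.16],
    [-0.15, 0.59, 0.2],
    [-0.12, 0.71, 0.27],
    [-0.08, 0.83, 0.31],
    [0.01, 0.92, 0.36],
    [0.12, 0.99, 0.42],
    [0.24, 1.03, 0.45],
    [0.38, 1.04, 0.5],
    [0.52, 1.03, 0.52],
    [0.66, 0.98, 0.55]
  ],
  "turn": [
    [-0.001, 0.0, 0.006],
    [-0.003, 0.0, 0.017],
    [-0.005, 0.0, 0.028],
    [-0.007, 0.0, 0.036],
    [-0.007, 0.0, 0.045],
    [-0.009, 0.0, 0.051],
    [-0.01, 0.0, 0.057],
    [-0.011, 0.001, 0.061],
    [-0.012, 0.0, 0.065],
    [-0.011, -0.001, 0.067],
    [-0.012, 0.001, 0.068],
    [-0.012, 0.0, 0.068]
  ]
}}

```text
time_s: 27.87
position: [0.3496, -0.2144, 0.1183]
tool_rot: [[0.829, -0.539, 0.147], [-0.531, -0.842, -0.094], [0.174, -0.0, -0.985]]
ft_force: [-0.1, -0.6, -1.0]
grip_width: 0.0179
gripper_force: 98.2
```

>>> {"method": "move_arm", "body": {
  "jaw": [1, 1, 1, 1, 1, 1, 1, 1, 1, 1, 1, 1],
  "dp": [
    [0.77, 0.91, 0.57],
    [0.85, 0.82, 0.56],
    [0.92, 0.72, 0.56],
    [0.94, 0.61, 0.53],
    [0.91, 0.49, 0.48],
    [0.84, 0.38, 0.44],
    [0.72, 0.28, 0.36],
    [0.56, 0.19, 0.27],
    [0.37, 0.11, 0.18],
    [0.13, 0.04, 0.06],
    [0, 0, 0],
    [0, 0, 0]
  ],
  "turn": [
    [-0.012, 0.0, 0.067],
    [-0.012, 0.0, 0.065],
    [-0.011, 0.0, 0.061],
    [-0.01, 0.0, 0.057],
    [-0.009, 0.0, 0.051],
    [-0.008, -0.001, 0.045],
    [-0.006, 0.0, 0.036],
    [-0.005, 0.0, 0.028],
    [-0.003, 0.0, 0.017],
    [-0.001, 0.0, 0.006],
    [0, 0, 0],
    [0, 0, 0]
  ]
}}

```text
time_s: 28.87
position: [0.3731, -0.3001, 0.0913]
tool_rot: [[0.529, -0.843, 0.093], [-0.831, -0.537, -0.146], [0.173, 0.0, -0.985]]
ft_force: [0.4, 0.8, -0.6]
grip_width: 0.018
gripper_force: 98.2
```

```bash
python3 - <<'E'
from kin import *
st()
for n in("scene","top"):
    i,d=cams.get_image(n); v,u=np.mgrid[:400,:640]; P=unproj(n,u,v,d)
    r=cams.outline_of(n,"pearl_onion_1"); 
    for x in r: Q=P[x["mask"]&(d>0)]; print(n,round(x["p"],2),x["mask"].sum(),np.median(Q,0).round(3))
    cv2.imwrite(f"pics/{n}8.png",i[...,::-1])
    # bright blobs in dish
    g=(P[...,2]>.045)&(P[...,2]<.11)&(np.hypot(P[...,0]-DISH[0],P[...,1]-DISH[1])<.045); print(n,"dish px",g.sum())
    # anything loose-looking on worktop near tray
    s=(d>0)&(P[...,2]>.01)&(P[...,2]<.04)&(P[...,0]>.45)&(P[...,0]<.58)&(P[...,1]>-.36)&(P[...,1]<.05);print("stray",s.sum())
p,R=tool(PC+[0,0,.016],Rpan(PSI,0),10,-1); p2,_=tool(PC+[0,0,.002],Rpan(PSI,0),10,-1)
plan([(p,R,4,1),(p2,R,5,1)])
E
```

```text
t 28.87 p [ 0.3731 -0.3001  0.0913] q [-52.5  21.1 104.1  -1.2  44.9  95.8] f [ 0.4  0.8 -0.6] w 0.018 
 [[0.529, -0.843, 0.093], [-0.831, -0.537, -0.146], [0.173, 0.0, -0.985]]
scene dish px 0
stray 5
top 0.6 48 [ 0.648 -0.159  0.055]
top 0.52 20 [ 0.608 -0.168  0.057]
top 0.5 33 [ 0.654 -0.183  0.063]
top 0.43 38 [ 0.615 -0.143  0.055]
top dish px 355
stray 1
{"jaw": [1, 1, 1, 1, 1, 1, 1, 1, 1], "dp": [[-0.14, -0.01, 0.84], [-0.14, 0.0, 0.85], [-0.14, -0.01, 0.84], [-0.15, -0.01, 0.84], [-0.05, 0.0, 0.28], [-0.05, 0.0, 0.27], [-0.04, 0.0, 0.28], [-0.05, 0.0, 0.28], [-0.05, 0.0, 0.27]], "turn": [[0.0, 0.0, 0.0], [0.0, 0.0, 0.0], [0.0, 0.0, 0.0], [0.0, 0.0, 0.0], [0.0, 0.0, 0.0], [0.0, 0.0, 0.0], [0.0, 0.0, 0.0], [0.0, 0.0, 0.0], [0.0, 0.0, 0.0]]}
9 end [ 0.374 -0.3    0.043]
```

>>> {"method": "move_arm", "body": {
  "jaw": [1, 1, 1, 1, 1, 1, 1, 1, 1, 1, 1],
  "dp": [
    [-0.14, -0.01, 0.84],
    [-0.14, 0.0, 0.85],
    [-0.14, -0.01, 0.84],
    [-0.15, -0.01, 0.84],
    [-0.05, 0.0, 0.28],
    [-0.05, 0.0, 0.27],
    [-0.04, 0.0, 0.28],
    [-0.05, 0.0, 0.28],
    [-0.05, 0.0, 0.27],
    [0, 0, 0.1],
    [0, 0, 0]
  ],
  "turn": [
    [0.0, 0.0, 0.0],
    [0.0, 0.0, 0.0],
    [0.0, 0.0, 0.0],
    [0.0, 0.0, 0.0],
    [0.0, 0.0, 0.0],
    [0.0, 0.0, 0.0],
    [0.0, 0.0, 0.0],
    [0.0, 0.0, 0.0],
    [0.0, 0.0, 0.0],
    [0, 0, 0],
    [0, 0, 0]
  ]
}}

```text
time_s: 29.98
position: [0.3737, -0.3006, 0.0422]
tool_rot: [[0.529, -0.844, 0.093], [-0.831, -0.537, -0.146], [0.174, 0.0, -0.985]]
ft_force: [-0.7, 0.1, 0.1]
grip_width: 0.0179
gripper_force: 98.3
```

>>> {"method": "move_arm", "body": {
  "jaw": [1.8, 1.9, 2.0, 2.1, 2.4, 3, 4, 5, 5.5, 6, 6, 6],
  "dp": [
    [0, 0, 0],
    [0, 0, 0],
    [0, 0, 0],
    [0, 0, 0],
    [0, 0, 0],
    [0, 0, 0],
    [0, 0, 0],
    [0, 0, 0],
    [0, 0, 0],
    [0, 0, 0],
    [0, 0, 0],
    [0, 0, 0]
  ],
  "turn": [
    [0, 0, 0],
    [0, 0, 0],
    [0, 0, 0],
    [0, 0, 0],
    [0, 0, 0],
    [0, 0, 0],
    [0, 0, 0],
    [0, 0, 0],
    [0, 0, 0],
    [0, 0, 0],
    [0, 0, 0],
    [0, 0, 0]
  ],
  "force": 20
}}

```text
time_s: 30.98
position: [0.3737, -0.3006, 0.0422]
tool_rot: [[0.529, -0.844, 0.093], [-0.831, -0.537, -0.146], [0.174, 0.0, -0.985]]
ft_force: [-0.2, 1.3, 0.2]
grip_width: 0.0597
gripper_force: 0.0
```

>>> {"method": "move_arm", "body": {
  "jaw": [6, 6, 6, 6, 6, 6, 6, 6, 6, 6, 6, 6],
  "dp": [
    [0, 0, -0.7],
    [0, 0, -1.5],
    [0, 0, -2],
    [0, 0, -2.5],
    [0, 0, -3],
    [0, 0, -3],
    [-1, 0, -3],
    [-1, 0, -3],
    [-1, 0, -2],
    [0, 0, 0],
    [0, 0, 0],
    [0, 0, 0]
  ],
  "turn": [
    [0, 0, 0],
    [0, 0, 0],
    [0, 0, 0],
    [0, 0, 0],
    [0, 0, 0],
    [0, 0, 0],
    [0, 0, 0],
    [0, 0, 0],
    [0, 0, 0],
    [0, 0, 0],
    [0, 0, 0],
    [0, 0, 0]
  ]
}}

```text
time_s: 31.98
position: [0.3385, -0.2453, 0.2402]
tool_rot: [[0.529, -0.844, 0.092], [-0.831, -0.537, -0.146], [0.173, 0.0, -0.985]]
ft_force: [-0.2, 0.8, 0.3]
grip_width: 0.0599
gripper_force: 0.0
```

```bash
python3 - <<'E'
from kin import *
st()
for n in("scene","top"):
    i,d=cams.get_image(n); v,u=np.mgrid[:400,:640]; P=unproj(n,u,v,d)
    for x in cams.outline_of(n,"pearl_onion_1"): Q=P[x["mask"]&(d>0)]; print(n,round(x["p"],2),x["mask"].sum(),np.median(Q,0).round(3))
    r=cams.outline_of(n,"pan")
    if r:
        Q=P[r[0]["mask"]&(d>0)]; kk=Q[abs(Q[:,2]-.038)<.008]; c,rad=cv2.minEnclosingCircle(kk[:,:2].astype(np.float32)); print("pan",r[0]["p"],c,rad)
        kk=kk[np.hypot(*(kk[:,:2]-c).T)>.06]; print("rim plane",np.linalg.lstsq(np.c_[kk[:,:2]-c,np.ones(len(kk))],kk[:,2],rcond=None)[0].round(3))
        h=Q[(Q[:,2]>.055)&(Q[:,2]<.08)]; print("handle",h.mean(0).round(3))
    for q in("onion_big","garlic_loose","spoon_a"):
        for x in cams.outline_of(n,q)[:1]: Q=P[x["mask"]&(d>0)]; print(q,round(x["p"],2),np.median(Q,0).round(3))
    if n=="top":
        b=(i.min(-1)>130)&(np.hypot(P[...,0]-DISH[0],P[...,1]-DISH[1])<.043)
        y,x=np.mgrid[188:222,334:374]; print("\n".join(" ".join(f"{int(P[a,c,2]*1000):3d}" for c in range(336,372)) for a in range(190,220)))
E
```

```text
t 31.98 p [ 0.3385 -0.2453  0.2402] q [-51.6   3.8  97.9  -1.1  68.4  96.3] f [-0.2  0.8  0.3] w 0.0599 
 [[0.529, -0.844, 0.092], [-0.831, -0.537, -0.146], [0.173, 0.0, -0.985]]
pan 0.7 (0.45114821195602417, -0.4152848422527313) 0.07145294547080994
rim plane [-0.01   0.023  0.04 ]
handle [ 0.371 -0.296  0.07 ]
garlic_loose 0.7 [0.421 0.118 0.033]
spoon_a 0.79 [0.376 0.389 0.007]
top 0.63 26 [ 0.647 -0.158  0.057]
top 0.44 39 [ 0.613 -0.143  0.056]
top 0.37 56 [ 0.629 -0.188  0.053]
pan 0.84 (0.4450530409812927, -0.4124932289123535) 0.07183782011270523
rim plane [-0.014  0.014  0.038]
handle [ 0.369 -0.298  0.067]
onion_big 0.65 [ 0.552 -0.494  0.055]
 34  24  34  36  67  68  71  61  54  43  68  67  62  63 238 237 235 239 244 244 251 251 249 255 249 247 249 251 249 251 248 251 252 252 249 250
 63  68  64  66  68  61  58  48  67  62  65  65  56  58  57  57  54 239 237 242 243 1290 246 248 250 250 253 250 251 251 249 250 252 246 250 250
 64  61  57  54  54  47  44  67  69  57  59  57  59  52  49  49  51  50  47 235 237 242 243 244 246 249 248 251 251 249 252 248 251 251 251 252
 52  48
[... 3186 characters left out ...]
 32  28  28  36  35  31  43  48  49  53  55  60  59  60  50  54  57  53  46  46  32  38  35  36  29  38  34  32  31  30  31
514 503 489  -4   0  25  29  33  30  34  28  38  28  40  44  46  48  49  48  48  44  43  39  32  32  29  38  35  32  27  37  31  33  36  29  36
515 1290  -1  -1   4   0   0  32  27  34  31  28  36  32  35  29  33  32  35  31  34  35  39  36  32  36  33  34  32  35  33  33  31  31  37  32
514 509  -3  -3   0   1  -3  -1   4  25  27  33  34  34  36  31  30  35  30  25  34  34  36  32  29  37  28  35  34  36  35  31  31  31  33  30
514 512 497   3   0  -1   0   0   2   1   0  31  28  35  35  33  41  33  32  30  33  37  34  32  35  32  34  33  34  33  34  37  31  30  32  33
```

```bash
python3 -c "
from rig import ticket; print(ticket.close_job())"
```

```text
the job is handed in; nothing more can be done
None
```

The job is handed in at about 32 s: the empty dish is clicked in at the front, the depth image shows all five onions in it, and the pan is upright back in its place, released. While turning the tray, the fingers pressed a dish at about 59 N before I re-aimed; the verdict isn't known yet.

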